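Clamp the red-capped tube in the seal tester and hold the lever

TASK

Take the red-capped tube out of the blue rack and stand it upright on the seal tester's narrow round post, and let go of it. Then flip the red safety catch all the way over, out of the lever's way, and after that take the lever's yellow knob, pull the lever towards the post as far as it goes so that the pad clamps the tube, and finish while still holding it there with the fingers on the knob. Leave the other tubes and everything else on the bench where they are.

Things in the scene. Friction and masses are not known exactly. Their poses are not given: they have to be found in the camera images.
- tube_red_center (a point): Centre (50 mm above its flat foot) of the loose upright tube with the RED cap: 100 mm tall; pale cylinder 28 mm across, 78 mm tall, then the cap, 32 mm across, 22 mm tall; 0.05 to 0.1 kg. It starts in one of the rack's three holes, foot 12 mm above the bench; z is up along it. Pinch cap or upper body from above.
- tube_white_center (a point): Centre of a like tube with a white cap, in the same rack; to be left alone.
- tube_green_center (a point): Centre of a like tube with a green cap, in the same rack; to be left alone.
- rack: Blue rack fixed to the bench, 60 x 190 x 45 mm (x, y, z), origin under its centre. Three holes 32 mm wide, 33 mm deep in a row along its y, at y = -60, 0 and 60 mm, one tube in each. The fingers have room on the rack's -x and +x sides of a tube; lift tubes straight up by 40 mm or more.
- tester: Seal tester fixed to the bench, grey base 220 x 200 x 16 mm (x +-110, y -80 to 120 mm), origin on the bench, -x faces the robot. On the line y = -30 mm, from -x to +x: black V rest on a column (x -93 to -52, 110 mm high), round post (x -45), clamp pad, white housing (x 15 to 95, 117 mm high). At y 32 to 78 mm two blue cheeks (x -30 to 110, 106 mm high) with the lever between them.
- post_top (a point): Centre of the flat top of the narrow round post for the tube: 34 mm across, no rim, 60 mm above the bench; axes of the tester. A tube centred on it is 5 mm clear of the V rest (-x side) and 22 mm clear of the open pad (+x side), which lie 10 to 50 mm above the post top; fingers have room on its -y and +y sides. The pad later pushes the tube 5 mm to -x into the V.
- clamp_pad: Round black rubber pad, 24 mm across, 90 mm above the bench, on a rod out of the housing; origin at the centre of its front face, which looks to the tester's -x. The lever drives it to -x by 29 mm per rad; it is sprung and presses the tube into the V with 5 to 10 N when the lever is fully pulled.
- catch (a joint): Safety catch, rad: 0 lies across the lever's path and blocks it (starts at 0 to 0.15); 2.4 is flipped all the way over to its stop. A red bar 12 x 12 mm in section, hinged along the tester's x; it swings up and over from the -y side of the hinge to the +y side. Friction (about 1 N at the tab) keeps it where it is left.
- catch_tab (a point): Centre of the red upright finger tab at the catch's free end: 12 mm wide along the tester's x, 14 mm along y, 26 mm tall above the bar. At joint 0 it is 63 mm to the -y side of the hinge axis and 20 mm above it (142 mm above the bench). Pinch it from above along the tester's x and lead it over in an arc; it is free by 25 mm or more on both x sides.
- catch_hinge (a point): Point on the catch's hinge axis (along the tester's x), 122 mm above the bench, at x = 40, y = 85 mm of the tester; in the x-plane of the tab. Axes of the tester.
- lever (a joint): Guarded lever, rad: 0 at rest, leaning 0.65 rad from upright to the tester's +x; grows as its top is pulled to the tester's -x, to the stop at 1.15 (leaning 0.5 rad to -x). A spring drives it back to 0: about 2 N at the knob at first, 6 to 10 N when fully pulled. With the catch closed its yellow lug is stopped after about 0.1 rad.
- lever_knob (a point): Yellow barrel knob, a cylinder 30 mm across and 34 mm long along the tester's y with flat ends, at the end of the 12 mm steel lever rod; origin at its centre, 130 mm from the pivot, 164 mm above the bench at rest. Pinch it from above on its flat -y and +y ends and lead it along its arc; it may turn between the fingers. The rules call the knob lever_c2.
- lever_pivot (a point): Point on the lever's hinge axis (along the tester's y) in the plane of the knob's path, 60 mm above the bench, at x = 50, y = 55 mm of the tester. Axes of the tester.
- reagent_bottle: White bottle with a blue cap, 56 mm across, 130 mm tall, origin under its centre; bystander.
- orange_pot: Orange cup, 90 mm across, 100 mm tall, origin under its centre; bystander.
- tip_box: Blue pipette-tip box 120 x 85 x 56 mm, origin under its centre; bystander.
- petri_dish: Flat round dish, 90 mm across, 16 mm tall, origin under its centre; bystander.
- marker: White and red marker pen lying flat, 120 x 14 x 14 mm, origin under its centre; bystander.
- tube_red: The same red-capped tube, origin at the centre of its foot.
Things that resemble listed ones, but are neither listed nor needed, are in the scene too. Leave any brown or orange look-alike of the tube_red alone.

How it is judged:
By the outcome, as a careful person would: the job done as asked, in the order asked, and still so for the second after the job is handed in, while the arm keeps its last pose, push and grip.
It also fails if it takes over 72 s, if anything falls off the work surface, if the arm or the gripper's body presses on something with over 40 N, if the wrist force passes 120 N, or if a joint passes its speed limit or range.

ROBOT

A 7-joint arm with a two-finger parallel gripper is mounted at the origin on the work surface. World frame = base frame: x ahead of the robot, y to its left, z up, the work surface at z = 0. Lengths are in m, angles in rad, forces in N, time in s.
With the tool pointing down it reaches from about 0.425 to 0.925 m from the base axis. Payload 6.8 kg.
Tool frame: the origin (TCP) lies at the very end of the fingers, on their centre line; the grasp point (between the pads) lies 19 mm behind it (env.tcp_to_grasp is the distance from the TCP to the grasp point, in m); z points along the fingers, y is the direction in which the jaws open and shut (so a half turn about z gives the same grasp; the last joint's range is limited). The gripper opens to 85 mm and grips with 20 to 120 N. Pads are 22 mm wide; open, the fingers measure 114 mm over their backs; the gripper's body (76 mm by 85 mm) begins 54 mm behind the grasp point. The pads swing forward as they close: fully open they stand 13 mm farther back than shut.
Start: joints at [-1.352, 0.477, 0.022, 1.555, -0.011, 1.109, -0.083], TCP at [0.217, 0.639, 0.231] pointing down, gripper open.
Joint ranges: [-2.96, 2.96], [-0.34, 2.1], [-1.41, 1.46], [0.24, 2.44], [-1.37, 4.51], [0.17, 1.92], [-2.96, 2.96]. Speed limits (rad/s): [2.39, 2.39, 3.14, 3.14, 3.14, 3.14, 3.14].

INTERFACE

Orientations are given as a unit quaternion [w, x, y, z].
In Python, from workcell import env gives the robot as it stands.
- The arm moves only by the tool step_arm, never from a script. Its argument "increments" is a list of rows, each a list of 7 numbers: the shift along the tool's x, y, z in units of 25 mm (1.0 is 25 mm), then the turn, a rotation vector about the tool's x, y, z in units of 10 degrees (1.0 is 10 degrees), then the gripper's target within -1 to 1 (shut at 1, half-way at 0, fully open at -1). A call has 1 to 8 rows; each row is the pose to reach, as a shift and turn from the pose commanded when the call began, along the tool's axes at that moment; what a row does not reach only later rows make up. A row lasts 1/8 s, in which the tool goes at most 62.5 mm and 10.7 degrees, less where a joint would pass 70% of its speed; a pose out of reach is approached as far as the arm can. A call with a gripper value outside its range is refused whole. The fingers move at their own pace and stop on an object; the grip force is fixed at half the most. Time passes only in rows, so rows that repeat a pose let the fingers close. It gives the time, the measured TCP pose, the force and the opening at its end, in the units of the state.
- env.sense(): the state, without advancing time (a new reading comes with each control period).
- env.read_camera(name): name is "scene" or "side" or "wrist"; returns the picture (480x640x3 uint8, red, green, blue); there is no depth.
- env.camera_params(name): a dict with "K" (3x3 intrinsics, pixels), "rvec" (rotation vector, rad) and "tvec" (3), from world to camera coordinates, as OpenCV has them. Camera axes: x right, y down, z forward; pixel columns grow to the right and rows downward; lengths in m; the calibration is good to about 2 mm. A picture is of the moment at which its call begins: read the wrist's pose just before it. camera_params takes no time and is no camera call; for the wrist camera it gives the pose at the moment of the call.
- env.sign_off(): hands the job in, once; it reports no verdict.
The state is a dict: "clock": time; "q": joint angles; "qvel": joint speeds; "tau": joint torques, N m; "tool_pos": TCP position; "tool_rot": TCP orientation; "force": force on the tool from outside, world axes, zero at the start; "moment": the same for the moment, N m; "gripper_width": opening from 0.0 (shut) to 1.0 (fully open).
Only numpy, scipy, OpenCV 4.12 (cv2) and the standard library are available. Lean on these libraries where they do the work, as an engineer would, in place of code of your own. Each camera call takes 0.05 s, during which the arm holds its last target.

## Working session

There is one attempt and no reset: what is moved stays moved. The work goes in short steps, Python scripts to look and compute and a tool call to move; the robot and the scene stay as the last step left them, time stands still between calls to the robot, and variables do not carry over. Pictures are saved under pics/ and viewed, and the job is handed in when it is done.

Besides the shell and the picture viewer there is one more tool, called after "Request:" in YAML: its name, and indented under it one key for each argument. step_arm: Moves the arm, as the interface text tells. Its arguments: {"type":"object","properties":{"increments":{"type":"array","items":{"type":"array","items":{"type":"number"}}}},"required":["increments"]}

```bash
ls; mkdir -p pics
python3 - <<'E'
from workcell import env
import cv2,numpy as np
s=env.sense();print(s)
for n in ["scene","side","wrist"]:
    p=env.camera_params(n);print(n,p)
    cv2.imwrite(f"pics/{n}0.png",env.read_camera(n)[:,:,::-1])
E
```

```text
pics
{'clock': 0.0, 'q': array([-1.35208403,  0.47778248,  0.02236149,  1.55643742, -0.01151413,
        1.1092757 , -0.08309762]), 'qvel': array([-0.00217298, -0.00042229, -0.00013367, -0.00179393,  0.00039382,
        0.00042052, -0.00053302]), 'tau': array([-4.36618711e-04, -5.96452940e+01,  1.60743803e+00, -2.81195587e+01,
        1.24149580e-02,  9.54310235e-03, -3.52039763e-06]), 'tool_pos': array([0.21652908, 0.6387195 , 0.23034386]), 'tool_rot': array([-8.06103922e-05,  1.62680596e-01,  9.86678386e-01, -8.83610027e-04]), 'force': array([-0.43553011,  0.3232914 , -0.1128403 ]), 'moment': array([ 0.05105988, -0.03801226, -0.0025703 ]), 'gripper_width': 0.9971160472272559}
scene {'K': array([[507.66590829,   0.        , 319.56702038],
       [  0.        , 507.66590829, 237.86511594],
       [  0.        ,   0.        ,   1.        ]]), 'rvec': array([ 1.27469135,  2.07821424, -1.0604557 ]), 'tvec': array([ 0.27923455, -0.22423336,  1.75526296])}
side {'K': array([[619.7010844 ,   0.        , 320.26168056],
       [  0.        , 619.7010844 , 237.26583513],
       [  0.        ,   0.        ,   1.        ]]), 'rvec': array([ 2.23551952, -0.54708693,  0.23335834]), 'tvec': array([-0.53696623,  0.28260804,  1.22292457])}
wrist {'K': array([[339.1125101 ,   0.        , 320.21544437],
       [  0.        , 339.1125101 , 241.63279432],
       [  0.        ,   0.        ,   1.        ]]), 'rvec': array([-2.33541756, -1.673395  , -0.2649382 ]), 'tvec': array([-0.67457548, -0.04016419,  0.38069114])}
```

View pics/scene0.png

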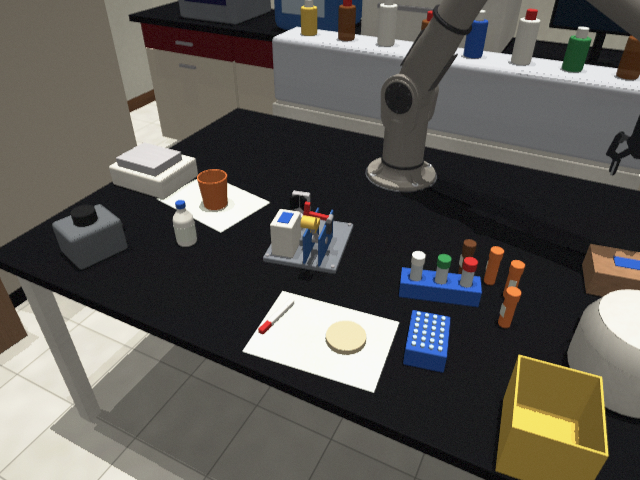

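View pics/side0.png

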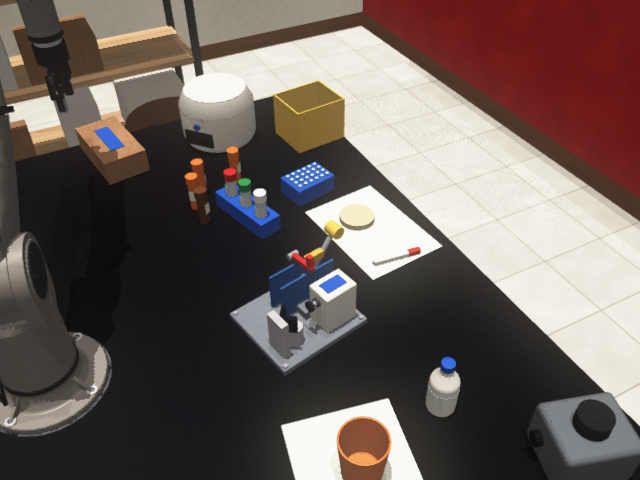

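View pics/wrist0.png

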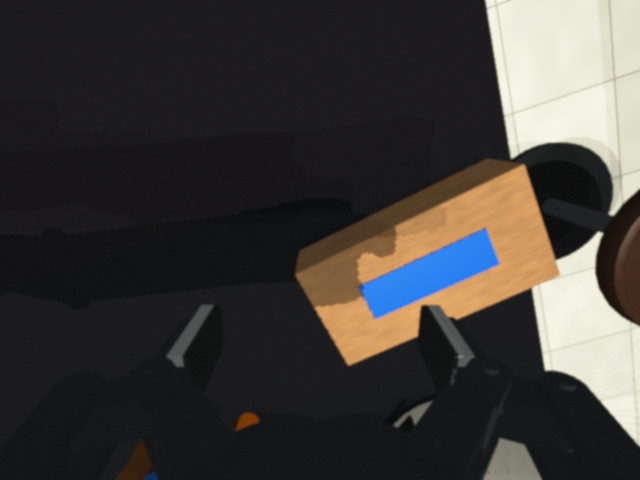

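Run:
```python
import cv2
a=cv2.imread("pics/scene0.png");b=cv2.imread("pics/side0.png")
cv2.imwrite("pics/c1.png",cv2.resize(a[185:275,255:365],None,fx=7,fy=6.5,interpolation=cv2.INTER_CUBIC))
cv2.imwrite("pics/c2.png",cv2.resize(b[210:375,225:375],None,fx=3.6,fy=3.6,interpolation=cv2.INTER_CUBIC))
cv2.imwrite("pics/c3.png",cv2.resize(a[230:340,390:530],None,fx=5,fy=5,interpolation=cv2.INTER_CUBIC))
cv2.imwrite("pics/c4.png",cv2.resize(b[140:240,180:300],None,fx=6,fy=6,interpolation=cv2.INTER_CUBIC))
```

```text
(no output)
```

View pics/c1.png

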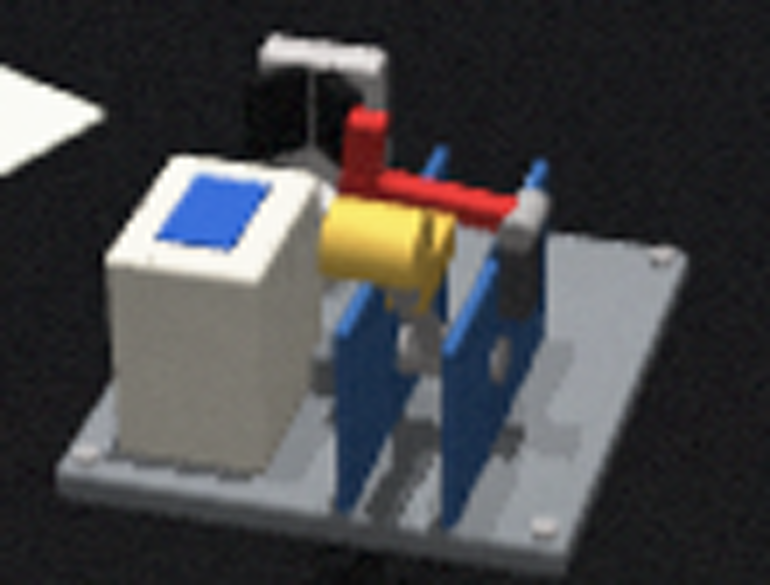

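View pics/c2.png

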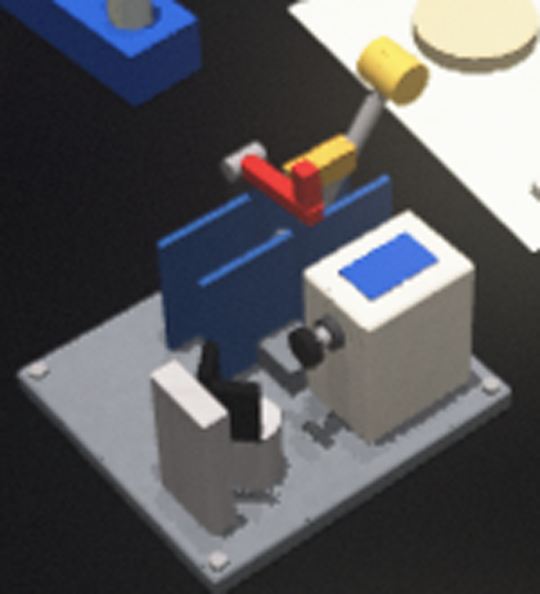

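View pics/c3.png

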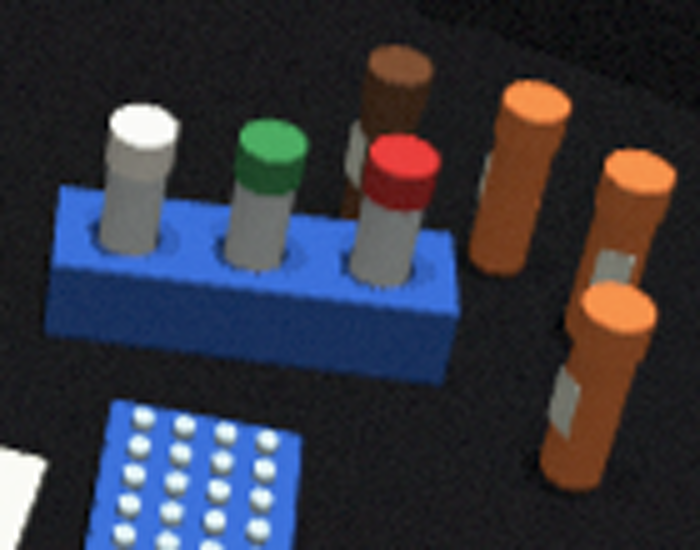

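View pics/c4.png

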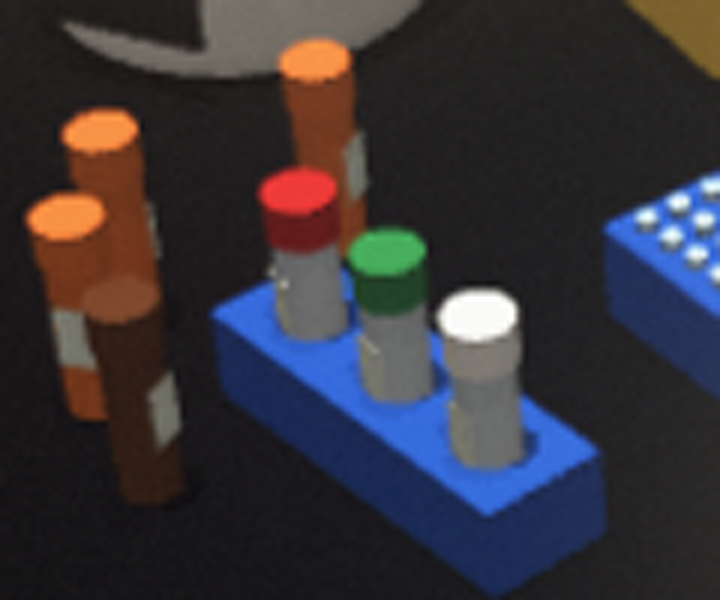

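```bash
cat > h.py <<'E'
from workcell import env
import cv2,numpy as np
from scipy.spatial.transform import Rotation as R
def cam(n):
    p=env.camera_params(n);Rm=R.from_rotvec(p["rvec"]).as_matrix();return p["K"],Rm,np.asarray(p["tvec"])
def ray(n,uv,c=None):
    K,Rm,t=c or cam(n)
    d=Rm.T@np.linalg.solve(K,[uv[0],uv[1],1.]);return -Rm.T@t,d/np.linalg.norm(d)
def plane(n,uv,z,c=None):
    o,d=ray(n,uv,c);return o+d*(z-o[2])/d[2]
def tri(obs):
    A=np.zeros((3,3));b=np.zeros(3);rs=[]
    for o in obs:
        o_,d=ray(*o);P=np.eye(3)-np.outer(d,d);A+=P;b+=P@o_;rs.append((o_,d))
    X=np.linalg.solve(A,b);return X,[round(1000*np.linalg.norm((np.eye(3)-np.outer(d,d))@(X-o)),1) for o,d in rs]
def proj(n,X,c=None):
    K,Rm,t=c or cam(n);x=K@(Rm@np.asarray(X)+t);return x[:2]/x[2]
def tool():
    s=env.sense();w,x,y,z=s["tool_rot"];return s["tool_pos"],R.from_quat([x,y,z,w])
E
python3 - <<'E'
from h import *
np.set_printoptions(precision=4,suppress=True)
def c1(u,v):return ((u+.5)/7-.5+255,(v+.5)/6.5-.5+185)
def c2(u,v):return ((u+.5)/3.6-.5+225,(v+.5)/3.6-.5+210)
def c3(u,v):return ((u+.5)/5-.5+390,(v+.5)/5-.5+230)
def c4(u,v):return ((u+.5)/6-.5+180,(v+.5)/6-.5+140)
for n,a,b in [("red",(404,158),(299,191)),("green",(274,141),(388,252)),("white",(145,126),(478,315))]:
    a=c3(*a);b=c4(*b);print(n,plane("scene",a,.112),plane("side",b,.112),tri([("scene",a),("side",b)]))
print("corner -110,120",plane("scene",c1(688,258),.016),plane("side",c2(20,375),.016))
print("110,120",plane("scene",c1(575,548),.016))
print("110,-80",plane("scene",c1(58,475),.016),plane("side",c2(512,392),.016))
print("-110,-80",plane("side",c2(218,578),.016))
print("knob",tri([("scene",c1(372,240)),("side",c2(393,71))]))
print("tab",tri([("scene",c1(367,128)),("side",c2(308,182))]))
E
```

```text
red [0.5301 0.3481 0.112 ] [0.5262 0.3462 0.112 ] (array([0.5271, 0.3481, 0.1102]), [np.float64(0.4), np.float64(0.4)])
green [0.545  0.2908 0.112 ] [0.543  0.2882 0.112 ] (array([0.5435, 0.2903, 0.1106]), [np.float64(0.2), np.float64(0.2)])
white [0.5615 0.2333 0.112 ] [0.5589 0.2313 0.112 ] (array([0.5596, 0.233 , 0.1106]), [np.float64(0.1), np.float64(0.1)])
corner -110,120 [ 0.3844 -0.01    0.016 ] [ 0.378  -0.0175  0.016 ]
110,120 [0.5898 0.0354 0.016 ]
110,-80 [ 0.6364 -0.1587  0.016 ] [ 0.6301 -0.1653  0.016 ]
-110,-80 [ 0.4206 -0.2062  0.016 ]
knob (array([ 0.6237, -0.0287,  0.1639]), [np.float64(0.5), np.float64(0.5)])
tab (array([ 0.5418, -0.0766,  0.1521]), [np.float64(1.7), np.float64(1.7)])
```

Run:
```python
from h import *
np.set_printoptions(precision=4,suppress=True)
def c3(u,v):return ((u+.5)/5-.5+390,(v+.5)/5-.5+230)
def c4(u,v):return ((u+.5)/6-.5+180,(v+.5)/6-.5+140)
for z in (.1,.112):
  for a in [(401,66),(537,103),(640,173),(619,308)]: print("scene",plane("scene",c3(*a),z))
  for a in [(122,298),(66,217),(100,131),(316,60)]: print("side",plane("side",c4(*a),z))
p,T=tool();o,d=ray("wrist",(320,241));print("cam in tool",T.inv().apply(o-p),T.inv().apply(d),"axes",T.as_matrix())
# shift to (0.5275,0.347,.28) w/ jaw along 15.6deg
print(T.inv().apply(np.array([.5275,.347,.30])-p)/.025)
```

```text
scene [0.4414 0.3277 0.1   ]
scene [0.4416 0.3938 0.1   ]
scene [0.475  0.4477 0.1   ]
scene [0.5768 0.4555 0.1   ]
side [0.4398 0.3258 0.1   ]
side [0.4375 0.3914 0.1   ]
side [0.4709 0.4461 0.1   ]
side [0.5742 0.4541 0.1   ]
scene [0.4587 0.3297 0.112 ]
scene [0.4589 0.3948 0.112 ]
scene [0.4917 0.4477 0.112 ]
scene [0.5919 0.4554 0.112 ]
side [0.436  0.3097 0.112 ]
side [0.4337 0.3744 0.112 ]
side [0.4667 0.4283 0.112 ]
side [0.5686 0.4362 0.112 ]
cam in tool [ 0.0794  0.0002 -0.1434] [-0.3081 -0.0001  0.9514] axes [[-0.9471  0.321  -0.0003]
 [ 0.321   0.9471 -0.0013]
 [-0.0001 -0.0014 -1.    ]]
[-15.5276  -7.0684  -2.7668]
```

Request:
step_arm:
  increments:
    - [-1,-0.5,-1.5,0,0,0.6,-1]
    - [-3,-1.5,-2.7,0,0,1.4,-0.7]
    - [-5.2,-2.4,-2.7,0,0,2.2,-0.5]
    - [-7.4,-3.4,-2.7,0,0,3,-0.5]
    - [-9.6,-4.4,-2.7,0,0,3.8,-0.5]
    - [-11.8,-5.4,-2.7,0,0,4.6,-0.5]
    - [-14,-6.4,-2.7,0,0,5.2,-0.5]
    - [-15.5,-7.07,-2.7,0,0,5.57,-0.5]

```text
clock: 1.15
tool_pos: [0.529, 0.3444, 0.2987]
tool_rot: [0.0, 0.607, 0.795, -0.0]
force: [0.1, 0.2, 0.6]
gripper_width: 0.75
```

Run:
```python
from h import *
np.set_printoptions(precision=4,suppress=True)
p,T=tool();s=env.sense();print(s["q"],p,T.as_matrix(),s["gripper_width"])
c=cam("wrist");im=env.read_camera("wrist")[:,:,::-1];cv2.imwrite("pics/w1.png",im)
hsv=cv2.cvtColor(np.ascontiguousarray(im),cv2.COLOR_BGR2HSV)
m=((hsv[...,0]<8)|(hsv[...,0]>172))&(hsv[...,1]>170)&(hsv[...,2]>60)
n,l,st,ce=cv2.connectedComponentsWithStats(m.astype(np.uint8))
for i in range(1,n):
    if st[i,4]>80: print(st[i],ce[i],plane("wrist",ce[i],.112,c))
print(proj("wrist",[.5275,.347,.112],c))
```

```text
[-0.9423  0.3622  0.3565  1.6048 -0.1321  1.1987 -0.2927] [0.529  0.3444 0.2987] [[-0.2631  0.9648  0.0004]
 [ 0.9648  0.2631 -0.0009]
 [-0.001   0.0002 -1.    ]] 0.7500943673828023
[305 194  29  33 767] [318.927  210.0235] [0.5268 0.3492 0.112 ]
[319.0608 212.2518]
```

View pics/w1.png

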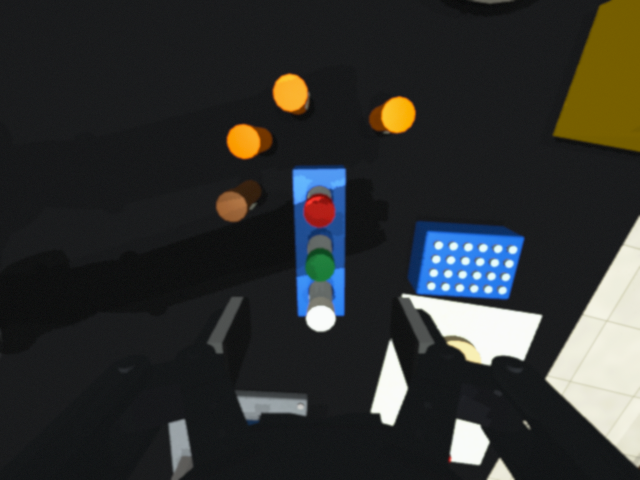

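Request:
step_arm:
  increments:
    - [0.16,-0.04,2.2,0,0,0,-0.5]
    - [0.16,-0.04,4.4,0,0,0,-0.5]
    - [0.16,-0.04,6.4,0,0,0,-0.5]
    - [0.16,-0.04,7.8,0,0,0,-0.5]
    - [0.16,-0.04,8.6,0,0,0,-0.5]
    - [0.16,-0.04,8.72,0,0,0,-0.5]

```text
clock: 1.95
tool_pos: [0.5243, 0.3509, 0.0798]
tool_rot: [-0.0, 0.605, 0.796, -0.001]
force: [0.4, -0.1, 0.5]
gripper_width: 0.748
```

Request:
step_arm:
  increments:
    - [0,0,0,0,0,0,0.5]
    - [0,0,0,0,0,0,1]
    - [0,0,0,0,0,0,1]
    - [0,0,0,0,0,0,1]

```text
clock: 2.45
tool_pos: [0.526, 0.3519, 0.0826]
tool_rot: [0.0, 0.605, 0.796, 0.002]
force: [-1.6, -0.2, 6.3]
gripper_width: 0.356
```

Run:
```python
from h import *
np.set_printoptions(precision=4,suppress=True)
p,T=tool();s=env.sense();print(p,T.as_matrix()[:,1],s["gripper_width"],s["force"],s["q"])
cv2.imwrite("pics/w2.png",env.read_camera("wrist")[:,:,::-1])
```

```text
[0.526  0.3519 0.0826] [0.9633 0.2685 0.0028] 0.3563450544674471 [-1.5806 -0.2112  6.3337] [-0.8956  0.5884  0.2851  1.7958 -0.2229  0.7856 -0.2263]
```

View pics/w2.png

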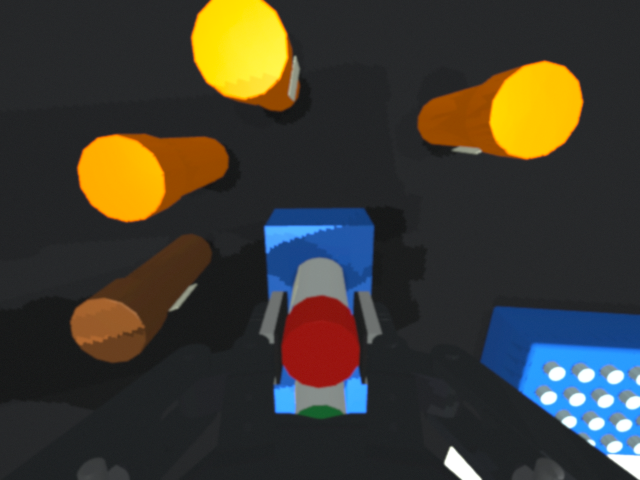

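Request:
step_arm:
  increments:
    - [0,0,-0.5,0,0,0,1]
    - [0,0,-1.5,0,0,0,1]
    - [0,0,-3,0,0,0,1]
    - [0,0,-5,0,0,0,1]
    - [0,0,-7,0,0,0,1]
    - [0,0,-8.6,0,0,0,1]
    - [0,0,-9,0,0,0,1]

```text
clock: 3.38
tool_pos: [0.526, 0.3515, 0.3096]
tool_rot: [0.001, 0.605, 0.796, 0.003]
force: [0.2, -0.1, -0.8]
gripper_width: 0.361
```

Run:
```python
from h import *
np.set_printoptions(precision=4,suppress=True)
p,T=tool();s=env.sense();print(p,T.as_matrix(),s["gripper_width"],s["force"],s["q"])
c=cam("wrist");cv2.imwrite("pics/w3.png",env.read_camera("wrist")[:,:,::-1]);cv2.imwrite("pics/s3.png",env.read_camera("side")[:,:,::-1])
# pose estimate toward (0.47,0.0,.305)
print(T.inv().apply(np.array([.47,.02,.31])-p)/.025)
```

```text
[0.526  0.3515 0.3096] [[-0.2681  0.9634  0.0042]
 [ 0.9634  0.2681  0.0037]
 [ 0.0025  0.0051 -1.    ]] 0.3614167515515026 [ 0.1639 -0.0775 -0.7659] [-0.956   0.3541  0.3598  1.5915 -0.1313  1.2142 -0.3   ]
[-12.1721  -5.7124  -0.0753]
```

View pics/w3.png

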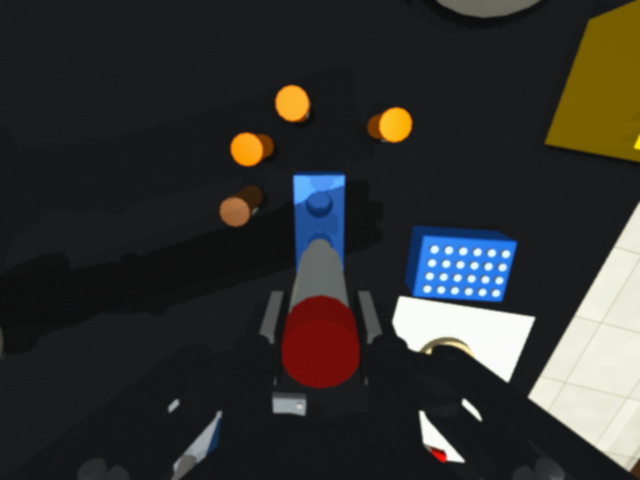

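View pics/s3.png

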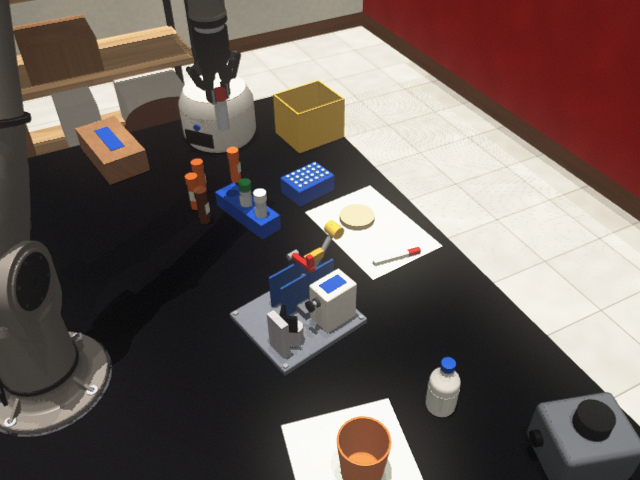

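Request:
step_arm:
  increments:
    - [-1,-0.4,0,0,0,1,1]
    - [-2.6,-1.2,0,0,0,2,1]
    - [-4.4,-2,0,0,0,3,1]
    - [-6.2,-2.9,0,0,0,4,1]
    - [-8,-3.7,0,0,0,5,1]
    - [-9.8,-4.6,0,0,0,6,1]
    - [-11.2,-5.3,0,0,0,7,1]
    - [-12.1,-5.7,0,0,0,8,1]

```text
clock: 4.47
tool_pos: [0.467, 0.0192, 0.3041]
tool_rot: [0.0, 0.976, 0.218, -0.002]
force: [0.1, 0.8, -0.1]
gripper_width: 0.352
```

Request:
step_arm:
  increments:
    - [0,0,0,0,0,0.9,1]
    - [0,0,0,0,0,1.3,1]
    - [0,0,0,0,0,1.33,1]

```text
clock: 4.85
tool_pos: [0.4678, 0.0214, 0.3044]
tool_rot: [0.0, 0.994, 0.107, -0.001]
force: [0.1, 0.8, -1.0]
gripper_width: 0.353
```

Run:
```python
from h import *
np.set_printoptions(precision=4,suppress=True)
p,T=tool();s=env.sense();print(p,T.as_matrix(),s["gripper_width"],s["force"],s["q"])
print(np.degrees(np.arctan2(*T.as_matrix()[[1,0],0])))
np.savez("w4cam.npz",K=cam("wrist")[0],R=cam("wrist")[1],t=cam("wrist")[2])
cv2.imwrite("pics/w4.png",env.read_camera("wrist")[:,:,::-1])
```

```text
[0.4678 0.0214 0.3044] [[ 0.977   0.2132 -0.0027]
 [ 0.2132 -0.977  -0.0011]
 [-0.0029  0.0005 -1.    ]] 0.3526345406245492 [ 0.1422  0.8355 -1.0499] [-0.853   0.0439  0.7111  1.9698 -0.0308  1.1415 -1.4855]
12.308715471106868
```

View pics/w4.png

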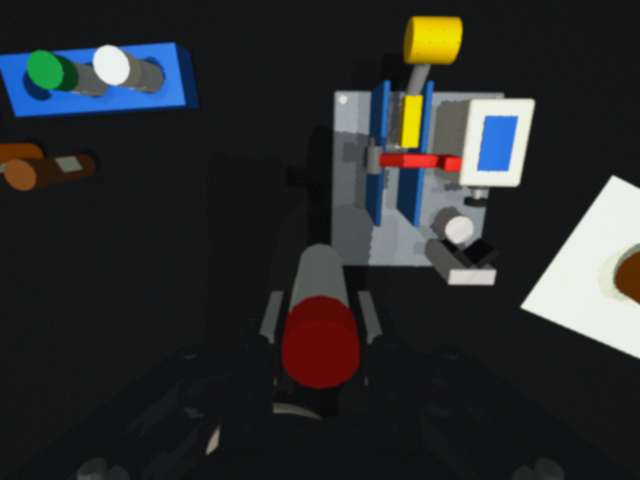

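Run:
```python
import cv2
a=cv2.imread("pics/w4.png")
cv2.imwrite("pics/w4c.png",cv2.resize(a[80:300,325:545],None,fx=2.7,fy=2.7,interpolation=cv2.INTER_CUBIC))
```

```text
(no output)
```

View pics/w4c.png

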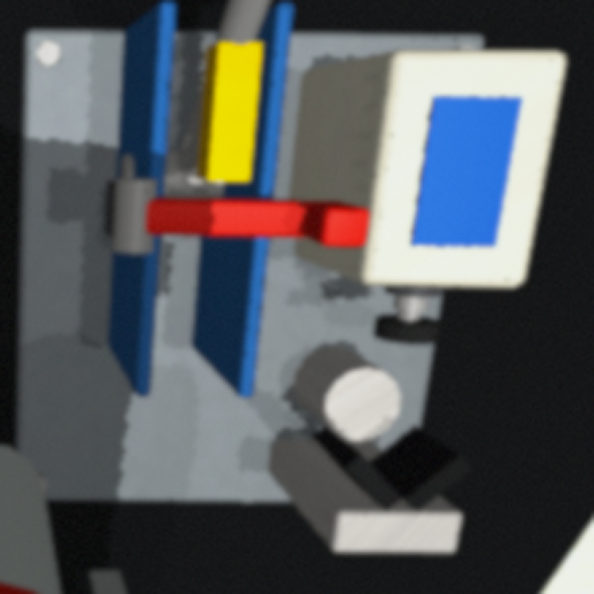

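Run:
```python
from h import *
np.set_printoptions(precision=4,suppress=True)
f=np.load("w4cam.npz");c=(f["K"],f["R"],f["t"])
px=lambda u,v:((u+.5)/2.7-.5+325,(v+.5)/2.7-.5+80)
P=plane("w",px(362.5,403.5),.06,c);print("post",P)
A=plane("w",px(27,30),.016,c);B=plane("w",px(18,499),.016,c);C=plane("w",px(485,36),.016,c)
print("110,120",A,"-110,120",B,"110,-80",C,np.linalg.norm(A-B),np.linalg.norm(A-C))
for d in (A-B,A-C): print(np.degrees(np.arctan2(d[1],d[0])))
y=np.radians(12.3)
for yaw in (12.3,):
  y=np.radians(yaw);M=np.array([[np.cos(y),-np.sin(y)],[np.sin(y),np.cos(y)]])
  print("origin from post",P[:2]-M@[-.045,-.03],"A",A[:2]-M@[.11,.12],"B",B[:2]-M@[-.11,.12],"C",C[:2]-M@[.11,-.08])
# hinge, tab
im=cv2.imread("pics/w4.png");hsv=cv2.cvtColor(im,cv2.COLOR_BGR2HSV)
m=((hsv[...,0]>20)&(hsv[...,0]<35)&(hsv[...,1]>150)&(hsv[...,2]>90)).astype(np.uint8)
n,l,st,ce=cv2.connectedComponentsWithStats(m)
for i in range(1,n):
    if st[i,4]>200: print(st[i],ce[i],"knob?",plane("w",ce[i],.164,c))
print("tab top c",plane("w",px(345,227),.155,c))
p,T=tool()
# cap: circle
m=((hsv[...,0]<8)|(hsv[...,0]>172))&(hsv[...,1]>150)&(hsv[...,2]>50);m[:290]=0
m[:, :270]=0;m[:,370:]=0
ys,xs=np.where(m);print("cap mask",xs.min(),xs.max(),ys.min(),ys.max())
Kz=p[2]+.0294
Q=plane("w",(320.5,ys.max()-0),Kz,c);print("cap near edge tool",T.inv().apply(Q-p))
for x in (xs.min(),xs.max()): print(T.inv().apply(plane("w",(x,348),Kz,c)-p))
for z in (Kz,Kz-.022): 
  for d in (-.016,.0,.016): print(z,d,proj("w",p+T.apply([-.004+d,0,-.0294 if z==Kz else -.0074]),c))
```

```text
post [ 0.4722 -0.1461  0.06  ]
110,120 [0.5927 0.0315 0.016 ] -110,120 [ 0.3789 -0.0133  0.016 ] 110,-80 [ 0.6326 -0.1632  0.016 ] 0.21840086780147397 0.1987490600741855
11.827641657347556
101.57926263550604
origin from post [ 0.5097 -0.1072] A [ 0.5108 -0.1092] B [ 0.512  -0.1071] C [ 0.5081 -0.1085]
[ 405   16   58   48 2526] [433.0087  39.3409] knob? [ 0.6258 -0.029   0.164 ]
[ 399   95   24   53 1016] [410.3819 120.6929] knob? [ 0.5681 -0.0292  0.164 ]
tab top c [ 0.5435 -0.0761  0.155 ]
cap mask 281 359 296 388
cap near edge tool [-0.0209 -0.0003 -0.0294]
[-0.0017 -0.0157 -0.0294]
[-0.0017  0.0149 -0.0294]
0.33399664679389357 -0.016 [321.127  386.2924]
0.33399664679389357 0.0 [321.1067 353.0293]
0.33399664679389357 0.016 [321.085  317.2226]
0.31199664679389355 -0.016 [321.0119 352.9342]
0.31199664679389355 0.0 [320.9908 323.1094]
0.31199664679389355 0.016 [320.9682 291.3227]
```

Request:
step_arm:
  increments:
    - [-0.1,0.8,0,0,0,0,1]
    - [-0.4,2.4,0,0,0,0,1]
    - [-0.7,4.2,0,0,0,0,1]
    - [-0.9,5.6,0,0,0,0,1]
    - [-1.06,6.4,0,0,0,-0.05,1]
    - [-1.06,6.6,0,0,0,-0.05,1]
    - [-1.06,6.6,0.5,0,0,-0.05,1]
    - [-1.06,6.6,1.5,0,0,-0.05,1]

```text
clock: 5.9
tool_pos: [0.4786, -0.144, 0.2675]
tool_rot: [-0.0, 0.994, 0.113, 0.001]
force: [0.9, -0.1, -1.3]
gripper_width: 0.357
```

Request:
step_arm:
  increments:
    - [0,0,1,0,0,0,1]
    - [0,0,2,0,0,0,1]
    - [0,0,3,0,0,0,1]
    - [0,0,3.6,0,0,0,1]
    - [0,0,3.7,0,0,0,1]
    - [0,0,3.7,0,0,0,1]

```text
clock: 6.65
tool_pos: [0.4783, -0.1453, 0.1761]
tool_rot: [0.0, 0.994, 0.111, 0.0]
force: [-0.0, -0.2, -0.9]
gripper_width: 0.353
```

Run:
```python
from h import *
np.set_printoptions(precision=4,suppress=True)
p,T=tool();s=env.sense();print(p,T.as_matrix(),s["gripper_width"],s["force"],s["q"])
print("tube c",p+T.apply([-.0048,0,0]),"err tool mm",1000*T.inv().apply(np.array([.4722,-.1462,.1306])-p-T.apply([-.0048,0,0])))
a=env.read_camera("scene")[:,:,::-1];b=env.read_camera("side")[:,:,::-1];w=env.read_camera("wrist")[:,:,::-1]
cv2.imwrite("pics/s5.png",cv2.resize(b[180:380,220:420],None,fx=3,fy=3,interpolation=cv2.INTER_CUBIC))
cv2.imwrite("pics/a5.png",cv2.resize(a[130:280,250:400],None,fx=4,fy=4,interpolation=cv2.INTER_CUBIC));cv2.imwrite("pics/w5.png",w)
```

```text
[ 0.4783 -0.1453  0.1761] [[ 0.9752  0.2214  0.0005]
 [ 0.2214 -0.9752 -0.    ]
 [ 0.0004  0.0001 -1.    ]] 0.3534370722803497 [-0.0203 -0.17   -0.9024] [-0.486   0.3268  0.8018  2.0626 -0.3066  0.8706 -0.8578]
tube c [ 0.4737 -0.1464  0.1761] err tool mm [-1.4069 -0.5189 45.4945]
```

View pics/s5.png

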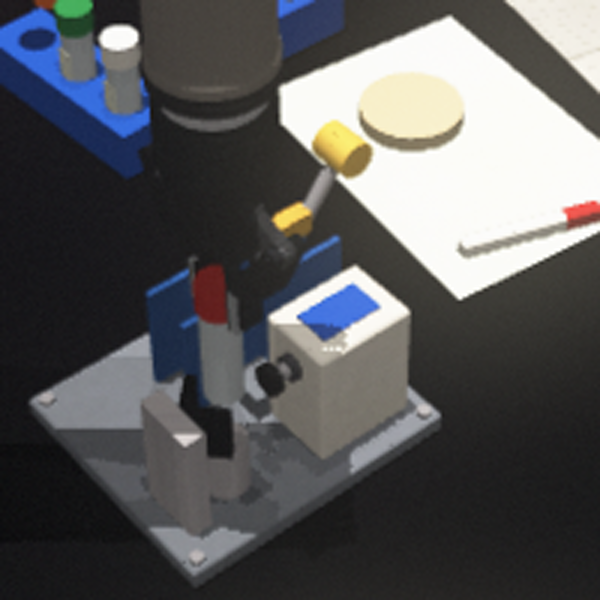

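View pics/w5.png

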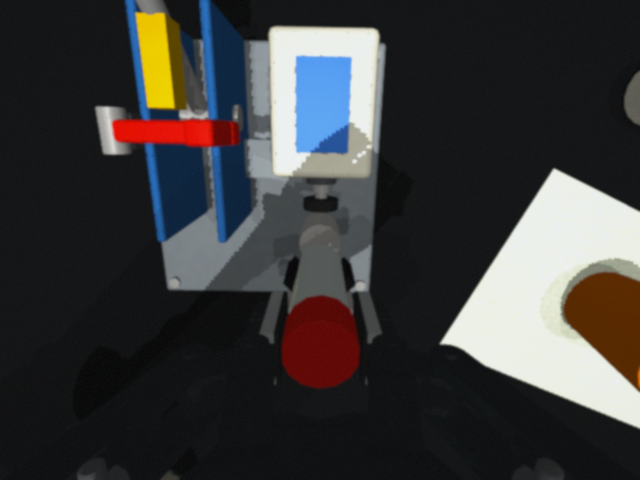

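Request:
step_arm:
  increments:
    - [-0.056,-0.02,0.6,0,0,0,1]
    - [-0.056,-0.02,1.2,0,0,0,1]
    - [-0.056,-0.02,1.6,0,0,0,1]
    - [-0.056,-0.02,1.72,0,0,0,1]
    - [-0.056,-0.02,1.72,0,0,0,1]

```text
clock: 7.42
tool_pos: [0.4765, -0.1454, 0.1326]
tool_rot: [0.0, 0.994, 0.111, -0.0]
force: [0.3, -1.1, -1.2]
gripper_width: 0.353
```

Run:
```python
from h import *
np.set_printoptions(precision=4,suppress=True)
p,T=tool();s=env.sense();print(p,s["force"])
print("err tool mm",1000*T.inv().apply(np.array([.4722,-.1462,.1306])-p-T.apply([-.0048,0,0])))
b=env.read_camera("side")[:,:,::-1]
cv2.imwrite("pics/s6.png",cv2.resize(b[250:370,240:360],None,fx=5,fy=5,interpolation=cv2.INTER_CUBIC))
```

```text
[ 0.4765 -0.1454  0.1326] [ 0.338  -1.0896 -1.1589]
err tool mm [ 0.4432 -0.2108  1.9914]
```

View pics/s6.png

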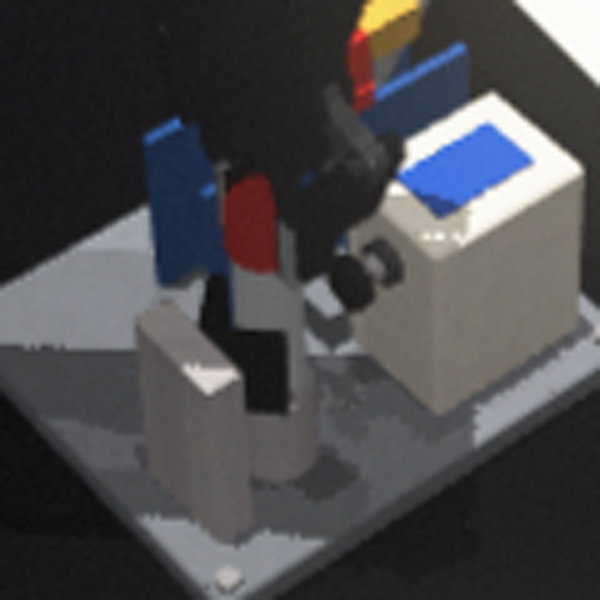

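Down the last millimetres until contact shows.

Request:
step_arm:
  increments:
    - [0,0,0.04,0,0,0,1]
    - [0,0,0.08,0,0,0,1]
    - [0,0,0.08,0,0,0,1]

```text
clock: 7.85
tool_pos: [0.4766, -0.1452, 0.1309]
tool_rot: [-0.0, 0.994, 0.111, 0.0]
force: [-1.1, 0.3, -0.2]
gripper_width: 0.355
```

Request:
step_arm:
  increments:
    - [0,0,0.04,0,0,0,1]
    - [0,0,0.08,0,0,0,1]
    - [0,0,0.08,0,0,0,1]

```text
clock: 8.22
tool_pos: [0.4777, -0.1453, 0.1305]
tool_rot: [-0.001, 0.994, 0.111, 0.001]
force: [-4.6, 2.5, 20.1]
gripper_width: 0.358
```

Request:
step_arm:
  increments:
    - [0,0,-0.05,0,0,0,1]
    - [0,0,-0.05,0,0,0,1]

```text
clock: 8.48
tool_pos: [0.4771, -0.1453, 0.1306]
tool_rot: [-0.0, 0.994, 0.111, 0.001]
force: [-0.7, 1.1, 6.2]
gripper_width: 0.359
```

Request:
step_arm:
  increments:
    - [0,0,0,0,0,0,0.25]
    - [0,0,0,0,0,0,0.1]
    - [0,0,0,0,0,0,-0.1]
    - [0,0,0,0,0,0,-0.4]
    - [0,0,0,0,0,0,-0.5]

```text
clock: 9.1
tool_pos: [0.4765, -0.1453, 0.13]
tool_rot: [-0.0, 0.994, 0.111, -0.0]
force: [-0.2, 0.0, 0.4]
gripper_width: 0.752
```

Run:
```python
from h import *
s=env.sense();print(s["tool_pos"],s["force"],s["gripper_width"])
a=env.read_camera("wrist")[:,:,::-1]
cv2.imwrite("pics/w7.png",a)
```

```text
[ 0.47652324 -0.14525193  0.12999974] [-0.21543415  0.02219071  0.42541344] 0.7518184982750851
```

View pics/w7.png

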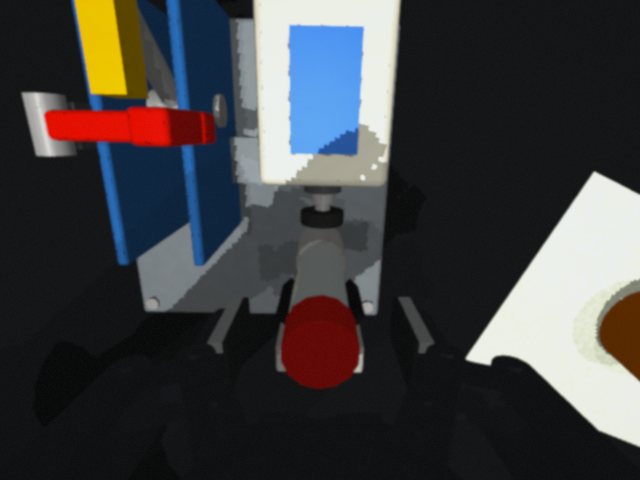

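Request:
step_arm:
  increments:
    - [0,0,-0.4,0,0,0,-0.5]
    - [0,0,-1.4,0,0,0,-0.5]
    - [0,0,-3,0,0,0,-0.5]
    - [0.3,-0.2,-4.6,0,0,-1,-0.5]
    - [1,-0.6,-5.6,0,0,-2,-0.4]
    - [1.8,-1.1,-5.6,0,0,-3,-0.3]
    - [2.6,-1.6,-5.6,0,0,-4,-0.2]
    - [3.27,-2,-5.6,0,0,-5,-0.1]

```text
clock: 10.15
tool_pos: [0.5458, -0.0778, 0.2708]
tool_rot: [0.0, 0.852, 0.523, 0.0]
force: [-0.7, -0.5, 0.7]
gripper_width: 0.547
```

Request:
step_arm:
  increments:
    - [0,0,0,0,0,-1,-0.1]
    - [0,0,0,0,0,-2,-0.1]
    - [0,0,0,0,0,-3,-0.1]
    - [0,0,0,0,0,-3.8,-0.1]
    - [0,0,0,0,0,-3.9,-0.1]
    - [0,0,0,0,0,-3.9,-0.1]

```text
clock: 10.9
tool_pos: [0.5452, -0.0786, 0.2704]
tool_rot: [0.0, 0.632, 0.775, 0.0]
force: [-0.6, 0.0, 0.8]
gripper_width: 0.551
```

Run:
```python
from h import *
np.set_printoptions(precision=4,suppress=True)
p,T=tool();s=env.sense();print(p,T.as_matrix(),s["gripper_width"],s["force"],s["q"])
print(np.degrees(np.arctan2(*T.as_matrix()[[1,0],0])))
np.savez("w8cam.npz",K=cam("wrist")[0],R=cam("wrist")[1],t=cam("wrist")[2])
a=env.read_camera("scene")[:,:,::-1];b=env.read_camera("side")[:,:,::-1];w=env.read_camera("wrist")[:,:,::-1]
cv2.imwrite("pics/w8.png",w);cv2.imwrite("pics/scene8.png",a);cv2.imwrite("pics/side8.png",b)
cv2.imwrite("pics/s8.png",cv2.resize(b[200:370,230:380],None,fx=3.5,fy=3.5,interpolation=cv2.INTER_CUBIC))
cv2.imwrite("pics/a8.png",cv2.resize(a[170:270,265:365],None,fx=6,fy=6,interpolation=cv2.INTER_CUBIC))
```

```text
[ 0.5452 -0.0786  0.2704] [[-0.2016  0.9795  0.0003]
 [ 0.9795  0.2016 -0.0001]
 [-0.0001  0.0003 -1.    ]] 0.5507643632423562 [-0.6479  0.0038  0.8311] [-0.4127  0.2521  0.536   1.8376 -0.1441  1.0901  0.3793]
101.63111035195377
```

View pics/w8.png

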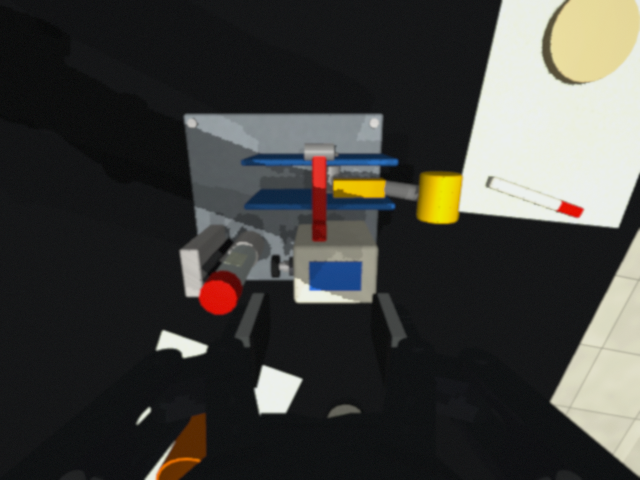

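View pics/s8.png

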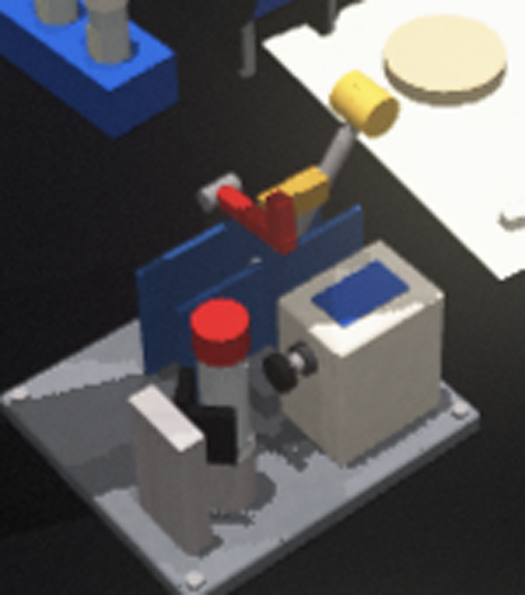

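View pics/a8.png

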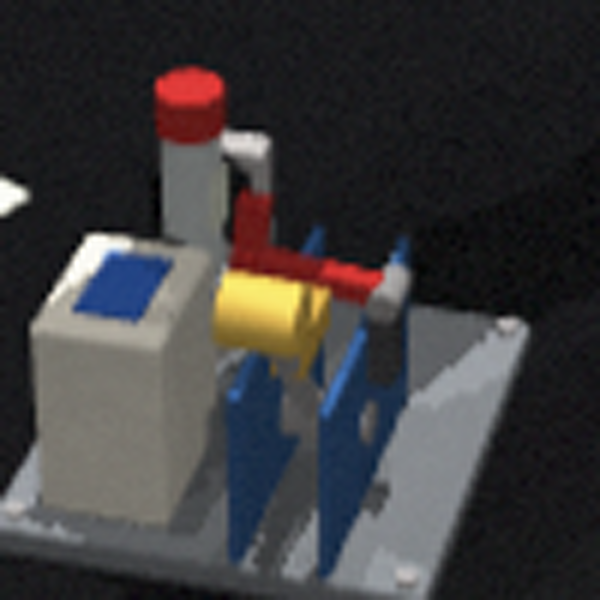

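```bash
cat >> h.py <<'E'
yaw=np.radians(11.75);M=np.array([[np.cos(yaw),-np.sin(yaw),0],[np.sin(yaw),np.cos(yaw),0],[0,0,1]]);O=np.array([.5105,-.108,0])
def W(x,y,z): return O+M@np.array([x,y,z])
def L(X): return M.T@(np.asarray(X)-O)
E
python3 - <<'E'
from h import *
np.set_printoptions(precision=4,suppress=True)
s8=lambda u,v:((u+.5)/3.5-.5+230,(v+.5)/3.5-.5+200)
a8=lambda u,v:((u+.5)/6-.5+265,(v+.5)/6-.5+170)
f=np.load("w8cam.npz");c=(f["K"],f["R"],f["t"])
t=lambda a,b:(lambda r:(r[0],L(r[0]),r[1]))(tri([("scene",a8(*a)),("side",s8(*b))]))
print("tabtop",t((254,196),(281,202)))
print("cap",t((191,87),(220,322)))
print("knob",t((258,313),(364,103)))
for th in (0,.05,.1,.15):
  # tab top centre
  y0,z0=-.063,.032; ct,st=np.cos(th),np.sin(th)
  y=85e-3+y0*ct+z0*st; z=.122-y0*st+z0*ct
  X=W(.04,y,z);A=proj("scene",X);B=proj("side",X);C=proj("w",X,c)
  print(th,y,z,(A-[265,170]+.5)*6-.5,(B-[230,200]+.5)*3.5-.5,C)
print(proj("w",W(.04,.022,.129),c),proj("w",W(.04,.085,.128),c),proj("w",W(.129,.055,.164),c))
hsv=cv2.cvtColor(cv2.imread("pics/w8.png"),cv2.COLOR_BGR2HSV)
m=((hsv[...,0]<8)|(hsv[...,0]>172))&(hsv[...,1]>150)&(hsv[...,2]>50);m[:,:300]=0;m[:,340:]=0
ys,xs=np.where(m);print(xs.min(),xs.max(),ys.min(),ys.max(),xs.mean())
m=((hsv[...,0]>20)&(hsv[...,0]<35)&(hsv[...,1]>150)&(hsv[...,2]>90));m[:,:405]=0;m[:,470:]=0
ys,xs=np.where(m);print("knob",xs.min(),xs.max(),ys.min(),ys.max())
E
```

```text
tabtop (array([ 0.5422, -0.076 ,  0.1589]), array([0.0375, 0.0249, 0.1589]), [np.float64(1.1), np.float64(1.1)])
cap (array([ 0.4709, -0.1456,  0.1579]), array([-0.0464, -0.0288,  0.1579]), [np.float64(0.5), np.float64(0.5)])
knob (array([ 0.6241, -0.0283,  0.1638]), array([0.1274, 0.0549, 0.1638]), [np.float64(1.0), np.float64(1.0)])
0 0.022000000000000006 0.154 [243.7102 208.8906] [285.9313 207.9992] [319.875  235.5834]
0.05 0.023678067011778832 0.15710869599669167 [247.3875 203.2463] [284.0179 202.5384] [319.8713 234.7003]
0.1 0.025509406920182883 0.160129638537647 [251.4259 197.8093] [281.9399 197.0401] [319.8668 233.5736]
0.15 0.02748944232918452 0.1630552768397901 [255.8169 192.5945] [279.703  191.5202] [319.8615 232.1969]
[319.8531 227.2064] [319.6078 152.4609] [439.55   196.6306]
312 326 157 241 318.77894736842103
knob 417 461 172 223
```

Request:
step_arm:
  increments:
    - [0.07,-0.04,1.5,0,0,0,-0.1]
    - [0.07,-0.04,3.4,0,0,0,-0.1]
    - [0.07,-0.04,4.8,0,0,0,-0.1]
    - [0.07,-0.04,5.5,0,0,0,-0.1]
    - [0.07,-0.04,5.6,0,0,0,-0.1]
    - [0.07,-0.04,5.6,0,0,0,-0.1]

```text
clock: 11.8
tool_pos: [0.5448, -0.0771, 0.1311]
tool_rot: [0.001, 0.631, 0.776, 0.001]
force: [1.1, 0.4, 0.5]
gripper_width: 0.552
```

Run:
```python
from h import *
np.set_printoptions(precision=4,suppress=True)
s=env.sense();print(s["tool_pos"],L(s["tool_pos"]),s["force"],s["gripper_width"])
cv2.imwrite("pics/w9.png",env.read_camera("wrist")[:,:,::-1])
```

```text
[ 0.5448 -0.0771  0.1311] [0.0398 0.0233 0.1311] [1.0926 0.3945 0.5272] 0.5516937964046733
```

View pics/w9.png

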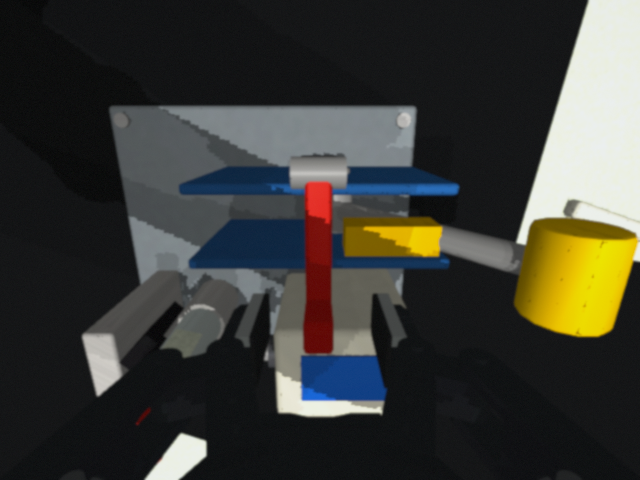

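Request:
step_arm:
  increments:
    - [0,-0.02,0.08,0,0,0,0.3]
    - [0,-0.02,0.08,0,0,0,0.6]
    - [0,-0.02,0.08,0,0,0,1]
    - [0,-0.02,0.08,0,0,0,1]
    - [0,-0.02,0.08,0,0,0,1]

```text
clock: 12.48
tool_pos: [0.5438, -0.077, 0.1284]
tool_rot: [0.0, 0.631, 0.776, 0.0]
force: [1.2, 0.0, 2.9]
gripper_width: 0.132
```

Run:
```python
from h import *
np.set_printoptions(precision=4,suppress=True)
p,T=tool();s=env.sense();print(p,L(p),s["force"],s["gripper_width"])
# grasp point relative hinge; assumes grasp pt on catch
l=L(p);y0=l[1]-.085;z0=l[2]+.019-.122
print(y0,z0,np.hypot(y0,z0))
for d in np.linspace(0,2.4,17):
    c,s_=np.cos(d),np.sin(d); y=y0*c+z0*s_; z=-y0*s_+z0*c
    dw=M@[0,y-y0,z-z0]; u=T.inv().apply(dw)/.025
    print(round(d,2),u.round(2),(y+.085).round(4),(z+.122).round(4))
```

```text
[ 0.5438 -0.077   0.1284] [0.0389 0.0235 0.1284] [1.1539 0.0253 2.8809] 0.1315319683244146
-0.06148010581097549 0.025413813275803693 0.06652567410967106
0.0 [0. 0. 0.] 0.0235 0.1474
0.15 [ 0.18  0.   -0.36] 0.028 0.1563
0.3 [ 0.41  0.   -0.68] 0.0338 0.1644
0.45 [ 0.69  0.   -0.97] 0.0407 0.1716
0.6 [ 1.    0.   -1.21] 0.0486 0.1777
0.75 [ 1.35  0.   -1.4 ] 0.0573 0.1825
0.9 [ 1.73  0.   -1.54] 0.0667 0.186
1.05 [ 2.12  0.   -1.62] 0.0765 0.188
1.2 [ 2.52  0.   -1.64] 0.0864 0.1885
1.35 [ 2.91  0.   -1.61] 0.0963 0.1876
1.5 [ 3.3   0.   -1.51] 0.106 0.1851
1.65 [ 3.67  0.   -1.35] 0.1152 0.1813
1.8 [ 4.01  0.   -1.15] 0.1237 0.1761
1.95 [ 4.31  0.   -0.89] 0.1314 0.1697
2.1 [ 4.58  0.   -0.59] 0.138 0.1622
2.25 [ 4.79  0.   -0.26] 0.1434 0.1539
2.4 [4.96 0.   0.1 ] 0.1475 0.1448
```

Request:
step_arm:
  increments:
    - [0.08,0,-0.18,0,0,0,1]
    - [0.18,0,-0.36,0,0,0,1]
    - [0.41,0,-0.68,0,0,0,1]
    - [0.69,0,-0.97,0,0,0,1]
    - [1,0,-1.21,0,0,0,1]
    - [1.35,0,-1.4,0,0,0,1]
    - [1.73,0,-1.54,0,0,0,1]

```text
clock: 13.35
tool_pos: [0.5354, -0.0373, 0.1669]
tool_rot: [0.002, 0.631, 0.775, -0.001]
force: [5.3, -8.9, -4.9]
gripper_width: 0.129
```

Run:
```python
from h import *
np.set_printoptions(precision=4,suppress=True)
p,T=tool();s=env.sense();l=L(p);print(p,l,s["force"],s["gripper_width"],np.hypot(l[1]-.085,l[2]+.019-.122))
w=env.read_camera("wrist")[:,:,::-1];b=env.read_camera("side")[:,:,::-1]
w=cv2.resize(w,(400,300));b=cv2.resize(b[180:330,230:380],(400,400))
o=np.zeros((400,800,3),np.uint8);o[:300,:400]=w;o[:,400:]=b;cv2.imwrite("pics/m10.png",o)
```

```text
[ 0.5354 -0.0373  0.1669] [0.0388 0.0642 0.1669] [ 5.3389 -8.9313 -4.9005] 0.1286724228276697 0.0671639661285879
```

View pics/m10.png

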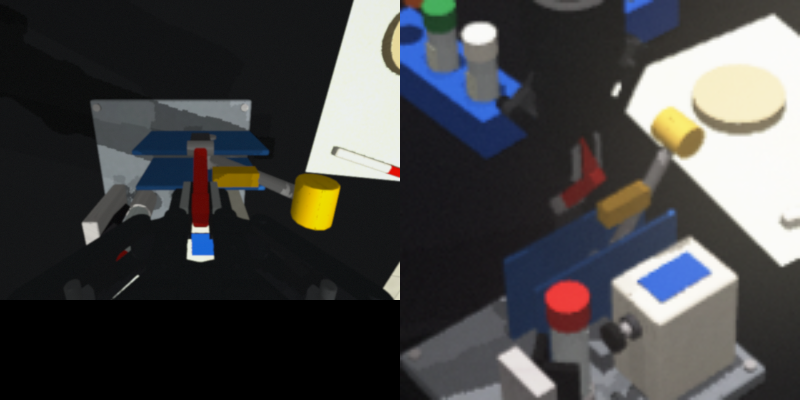

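Request:
step_arm:
  increments:
    - [0.39,0,-0.08,0,0,0,1]
    - [0.79,0,-0.1,0,0,0,1]
    - [1.18,0,-0.07,0,0,0,1]
    - [1.57,0,0.03,0,0,0,1]
    - [1.94,0,0.19,0,0,0,1]
    - [2.28,0,0.39,0,0,0,1]
    - [2.58,0,0.65,0,0,0,1]
    - [2.85,0,0.95,0,0,0,1]

```text
clock: 14.45
tool_pos: [0.5208, 0.0345, 0.144]
tool_rot: [0.001, 0.631, 0.776, 0.0]
force: [-1.3, -0.5, 8.9]
gripper_width: 0.127
```

Run:
```python
from h import *
np.set_printoptions(precision=4,suppress=True)
p,T=tool();s=env.sense();l=L(p);print(p,l,s["force"],s["gripper_width"],np.hypot(l[1]-.085,l[2]+.019-.122))
w=env.read_camera("wrist")[:,:,::-1];b=env.read_camera("side")[:,:,::-1]
w=cv2.resize(w,(400,300));b=cv2.resize(b[180:330,230:380],(400,400))
o=np.zeros((400,800,3),np.uint8);o[:300,:400]=w;o[:,400:]=b;cv2.imwrite("pics/m11.png",o)
```

```text
[0.5208 0.0345 0.144 ] [0.0391 0.1374 0.144 ] [-1.299  -0.4967  8.8691] 0.12672087370951723 0.06656842279269808
```

View pics/m11.png

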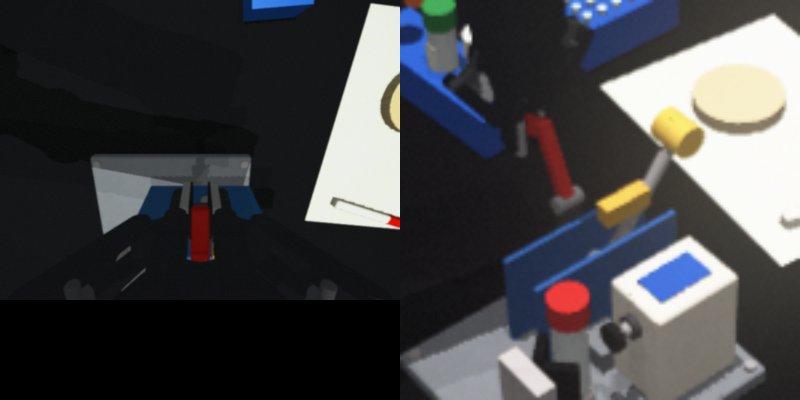

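Request:
step_arm:
  increments:
    - [0.1,0,0.16,0,0,0,1]
    - [0.21,0,0.33,0,0,0,1]
    - [0.31,0,0.52,0,0,0,1]
    - [0.38,0,0.7,0,0,0,1]
    - [0.41,0,0.82,0,0,0,1]
    - [0.41,0,0.82,0,0,0,1]

```text
clock: 15.3
tool_pos: [0.5189, 0.0439, 0.1232]
tool_rot: [0.001, 0.631, 0.776, 0.0]
force: [0.5, -3.4, 6.7]
gripper_width: 0.129
```

Run:
```python
from h import *
np.set_printoptions(precision=4,suppress=True)
p,T=tool();s=env.sense();l=L(p);print(p,l,s["force"],s["gripper_width"],np.hypot(l[1]-.085,l[2]+.019-.122))
a0=np.arctan2(.0254,-.0615);a1=np.arctan2(l[2]+.019-.122,l[1]-.085);print("swept",a0-a1)
```

```text
[0.5189 0.0439 0.1232] [0.0392 0.147  0.1232] [ 0.4694 -3.3824  6.7072] 0.12900239028534435 0.06520762508855073
swept 2.434402622318331
```

Request:
step_arm:
  increments:
    - [0.0,0,0.12,0,0,0,1]
    - [0.0,0,0.24,0,0,0,1]
    - [0.0,0,0.24,0,0,0,1]

```text
clock: 15.68
tool_pos: [0.5185, 0.0446, 0.1172]
tool_rot: [0.0, 0.631, 0.776, 0.0]
force: [-0.4, -1.5, 7.5]
gripper_width: 0.129
```

Run:
```python
from h import *
np.set_printoptions(precision=4,suppress=True)
p,T=tool();s=env.sense();l=L(p);print(p,l,s["force"],s["gripper_width"],np.hypot(l[1]-.085,l[2]+.019-.122))
b=env.read_camera("side")[:,:,::-1];a=env.read_camera("scene")[:,:,::-1]
o=np.hstack([cv2.resize(a[150:270,270:390],(400,400),interpolation=cv2.INTER_CUBIC),cv2.resize(b[180:330,230:380],(400,400),interpolation=cv2.INTER_CUBIC)]);cv2.imwrite("pics/m12.png",o)
```

```text
[0.5185 0.0446 0.1172] [0.0389 0.1478 0.1172] [-0.4032 -1.4671  7.5183] 0.12857778308936668 0.0643987868486043
```

View pics/m12.png

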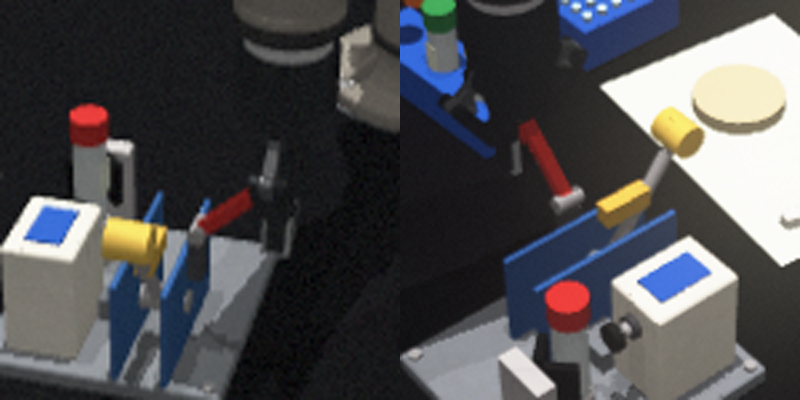

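Request:
step_arm:
  increments:
    - [0.0,0,0.1,0,0,0,1]
    - [0.0,0,0.2,0,0,0,1]
    - [0.0,0,0.2,0,0,0,1]

```text
clock: 16.15
tool_pos: [0.519, 0.0449, 0.1147]
tool_rot: [-0.0, 0.631, 0.776, 0.001]
force: [-10.2, -1.1, 36.1]
gripper_width: 0.128
```

Run:
```python
from h import *
np.set_printoptions(precision=4,suppress=True)
p,T=tool();s=env.sense();l=L(p);print(p,l,s["force"],s["gripper_width"],np.hypot(l[1]-.085,l[2]+.019-.122))
b=env.read_camera("side")[:,:,::-1];a=env.read_camera("scene")[:,:,::-1]
o=np.hstack([cv2.resize(a[150:270,270:390],(400,400),interpolation=cv2.INTER_CUBIC),cv2.resize(b[180:330,230:380],(400,400),interpolation=cv2.INTER_CUBIC)]);cv2.imwrite("pics/m13.png",o)
```

```text
[0.519  0.0449 0.1147] [0.0394 0.148  0.1147] [-10.1523  -1.1058  36.0906] 0.12848946818839618 0.06408377948073236
```

View pics/m13.png

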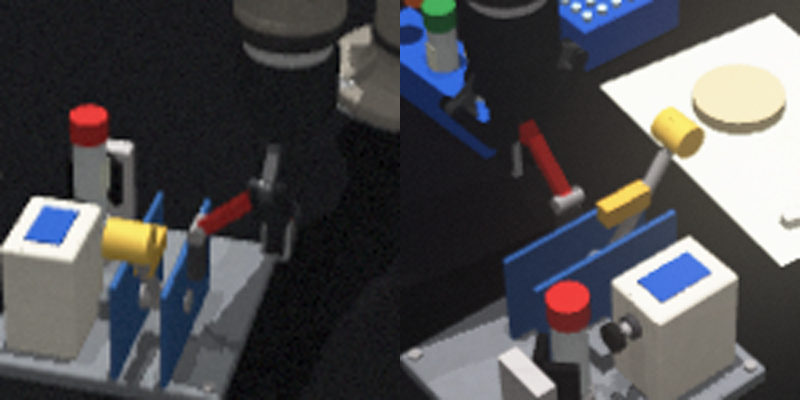

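Request:
step_arm:
  increments:
    - [0.0,0,-0.14,0,0,0,1]
    - [0.0,0,-0.16,0,0,0,0.5]
    - [0.0,0,-0.16,0,0,0,0.2]
    - [0,0,-0.16,0,0,0,-0.2]
    - [0,0,-0.16,0,0,0,-0.3]

```text
clock: 16.88
tool_pos: [0.5177, 0.0452, 0.115]
tool_rot: [-0.0, 0.631, 0.776, -0.0]
force: [-0.6, 0.2, -0.3]
gripper_width: 0.65
```

Request:
step_arm:
  increments:
    - [0,0,-0.6,0,0,0,-0.3]
    - [0,0,-1.8,0,0,0,-0.3]
    - [0,0,-3.6,0,0,0,-0.4]
    - [0,0,-5.2,0,0,1,-0.5]
    - [0,0,-6,0,0,2,-0.5]

```text
clock: 17.5
tool_pos: [0.5189, 0.0449, 0.2686]
tool_rot: [0.001, 0.758, 0.652, 0.002]
force: [0.7, 1.0, 1.2]
gripper_width: 0.75
```

Run:
```python
from h import *
np.set_printoptions(precision=4,suppress=True)
p,T=tool();s=env.sense();l=L(p);print(p,l,s["force"],s["gripper_width"],s["q"])
b=env.read_camera("side")[:,:,::-1];a=env.read_camera("scene")[:,:,::-1]
cv2.imwrite("pics/scene14.png",a);cv2.imwrite("pics/side14.png",b)
o=np.hstack([cv2.resize(a[180:270,265:355],(400,400),interpolation=cv2.INTER_CUBIC),cv2.resize(b[200:350,230:380],(400,400),interpolation=cv2.INTER_CUBIC)]);cv2.imwrite("pics/m14.png",o)
for th in (2.2,2.4):
  for y0,z0 in [(-.063,0),(-.063,.032)]:
    ct,st=np.cos(th),np.sin(th);X=W(.04,.085+y0*ct+z0*st,.122-y0*st+z0*ct)
    print(th,y0,z0,(proj("scene",X)-[265,180])*400/90,(proj("side",X)-[230,200])*400/150+[400,0])
X=W(.04,.085,.122);print((proj("scene",X)-[265,180])*400/90,(proj("side",X)-[230,200])*400/150+[400,0])
```

```text
[0.5189 0.0449 0.2686] [0.0394 0.148  0.2686] [0.7417 0.9593 1.1503] 0.749780628285742 [-0.7038  0.1952  0.5796  1.9094 -0.1229  1.0675 -0.2237]
2.2 -0.063 0 [349.1648 104.9147] [537.4468  72.7655]
2.2 -0.063 0.032 [392.8944 139.7456] [519.5912  74.6113]
2.4 -0.063 0 [364.9697 119.9154] [530.9929  74.937 ]
2.4 -0.063 0.032 [400.783  160.5456] [516.8468  83.8222]
[283.9832 170.7836] [568.4556 144.9893]
```

View pics/m14.png

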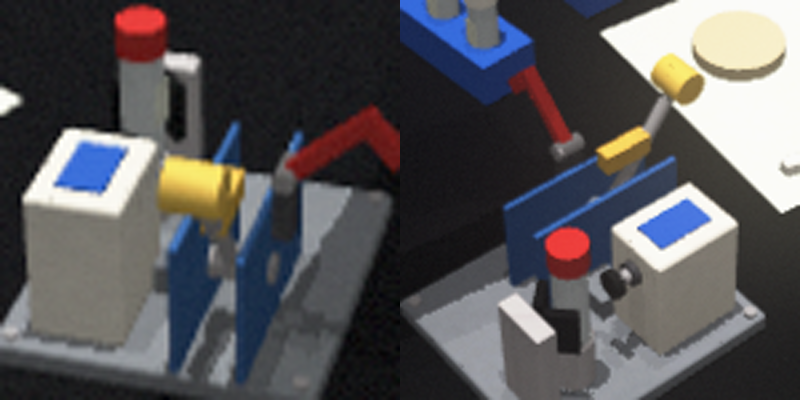

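Run:
```python
from h import *
np.set_printoptions(precision=3,suppress=True)
p,T=tool()
print(T.inv().apply(W(.128,.055,.265)-p)/.025, np.degrees(np.arctan2(*T.as_matrix()[[1,0],0])))
```

```text
[-2.287  4.586  0.153] 81.66069416111694
```

Request:
step_arm:
  increments:
    - [-0.2,0.4,0,0,0,0.9,-0.4]
    - [-0.6,1.2,0,0,0,1.9,-0.3]
    - [-1,2.1,0,0,0,2.9,-0.3]
    - [-1.4,2.9,0,0,0,3.9,-0.3]
    - [-1.8,3.7,0.1,0,0,4.9,-0.3]
    - [-2.1,4.3,0.15,0,0,5.9,-0.3]
    - [-2.29,4.59,0.15,0,0,6.8,-0.3]
    - [-2.29,4.59,0.15,0,0,7,-0.3]

```text
clock: 18.6
tool_pos: [0.623, -0.0285, 0.2607]
tool_rot: [0.0, 0.995, 0.103, -0.001]
force: [-0.4, 0.6, 0.6]
gripper_width: 0.649
```

Request:
step_arm:
  increments:
    - [0,0,0,0,0,0,-0.3]

```text
clock: 18.73
tool_pos: [0.6228, -0.0276, 0.261]
tool_rot: [-0.0, 0.995, 0.104, -0.001]
force: [0.4, 0.1, -0.4]
gripper_width: 0.649
```

Run:
```python
from h import *
np.set_printoptions(precision=4,suppress=True)
p,T=tool();s=env.sense();l=L(p);print(p,l,s["force"],s["gripper_width"],s["q"],np.degrees(np.arctan2(*T.as_matrix()[[1,0],0])))
c=cam("wrist");w=env.read_camera("wrist")[:,:,::-1];cv2.imwrite("pics/w15.png",w)
hsv=cv2.cvtColor(np.ascontiguousarray(w),cv2.COLOR_BGR2HSV)
m=((hsv[...,0]>20)&(hsv[...,0]<35)&(hsv[...,1]>150)&(hsv[...,2]>60)).astype(np.uint8)
n,lb,st,ce=cv2.connectedComponentsWithStats(m)
for i in range(1,n):
    if st[i,4]>200: print(st[i],ce[i],L(plane("w",ce[i],.166,c)))
print(proj("w",W(.129,.055,.164),c),T.inv().apply(W(.128,.055,.146)-p)/.025)
```

```text
[ 0.6228 -0.0276  0.261 ] [0.1263 0.0558 0.261 ] [ 0.4188  0.0758 -0.446 ] 0.6487435805130985 [-0.6443  0.4655  0.8243  1.6908 -0.3693  1.1499 -1.0805] 11.990569544758252
[ 297  222   48   40 1820] [320.9324 241.1071] [0.1287 0.0557 0.166 ]
[313 264  16  45 658] [320.4438 286.1763] [0.0921 0.0559 0.166 ]
[321.8786 239.8879] [0.0733 0.0347 4.6013]
```

View pics/w15.png

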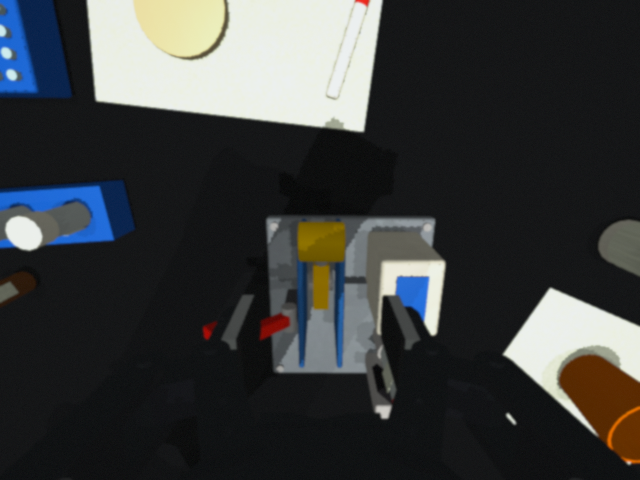

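Request:
step_arm:
  increments:
    - [0.09,0,1.2,0,0,0,-0.3]
    - [0.09,0,2.8,0,0,0,-0.3]
    - [0.09,0,4,0,0,0,-0.3]
    - [0.09,0,4.5,0,0,0,-0.3]
    - [0.09,0,4.6,0,0,0,-0.3]
    - [0.09,0,4.6,0,0,0,-0.3]

```text
clock: 19.52
tool_pos: [0.6262, -0.0276, 0.1476]
tool_rot: [0.0, 0.995, 0.103, 0.001]
force: [0.2, -0.2, 1.5]
gripper_width: 0.647
```

Run:
```python
from h import *
np.set_printoptions(precision=4,suppress=True)
p,T=tool();s=env.sense();l=L(p);print(p,l,s["force"],s["gripper_width"])
w=env.read_camera("wrist")[:,:,::-1];cv2.imwrite("pics/w16.png",w)
```

```text
[ 0.6262 -0.0276  0.1476] [0.1296 0.0551 0.1476] [ 0.1876 -0.2307  1.4797] 0.6471694428023549
```

View pics/w16.png

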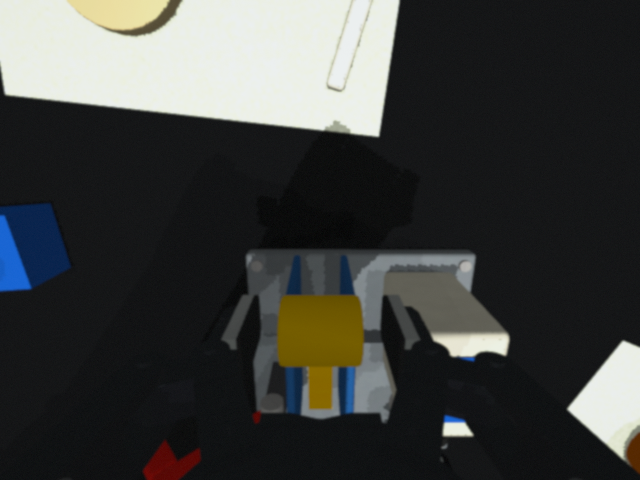

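Request:
step_arm:
  increments:
    - [0,0,0.1,0,0,0,0]
    - [0,0,0.1,0,0,0,0.3]
    - [0,0,0.1,0,0,0,1]
    - [0,0,0.1,0,0,0,1]
    - [0,0,0.1,0,0,0,1]

```text
clock: 20.2
tool_pos: [0.626, -0.0276, 0.1445]
tool_rot: [0.0, 0.995, 0.103, 0.0]
force: [0.4, 1.0, 5.1]
gripper_width: 0.389
```

Run:
```python
from h import *
np.set_printoptions(precision=3,suppress=True)
p,T=tool();s=env.sense();l=L(p);print(p,l,s["force"],s["gripper_width"])
x0=l[0]-.05;z0=l[2]+.019-.06;print(np.hypot(x0,z0),np.arctan2(x0,z0))
for d in np.arange(0,1.26,.1):
    c,s_=np.cos(d),np.sin(d);x=x0*c-z0*s_;z=x0*s_+z0*c
    print(round(d,2),(T.inv().apply(M@[x-x0,0,z-z0])/.025).round(2))
```

```text
[ 0.626 -0.028  0.145] [0.129 0.055 0.145] [0.439 0.992 5.104] 0.38933269832973394
0.1304717951666958 0.6545209408924652
0.0 [0. 0. 0.]
0.1 [-0.43 -0.   -0.3 ]
0.2 [-0.89 -0.   -0.55]
0.3 [-1.36 -0.   -0.76]
0.4 [-1.86 -0.   -0.91]
0.5 [-2.37 -0.   -1.02]
0.6 [-2.89 -0.   -1.07]
0.7 [-3.41 -0.   -1.08]
0.8 [-3.93 -0.   -1.03]
0.9 [-4.44 -0.   -0.93]
1.0 [-4.94 -0.   -0.77]
1.1 [-5.43 -0.   -0.57]
1.2 [-5.88 -0.   -0.33]
```

Request:
step_arm:
  increments:
    - [-0.2,0,-0.15,0,0,0,1]
    - [-0.43,0,-0.3,0,0,0,1]
    - [-0.89,0,-0.55,0,0,0,1]
    - [-1.36,0,-0.76,0,0,0,1]
    - [-1.86,0,-0.91,0,0,0,1]
    - [-2.37,0,-1.02,0,0,0,1]
    - [-2.89,0,-1.07,0,0,0,1]
    - [-3.41,0,-1.08,0,0,0,1]

```text
clock: 21.2
tool_pos: [0.5442, -0.0446, 0.1718]
tool_rot: [0.0, 0.995, 0.103, 0.003]
force: [7.6, -0.0, -4.1]
gripper_width: 0.393
```

Run:
```python
from h import *
np.set_printoptions(precision=3,suppress=True)
p,T=tool();s=env.sense();l=L(p);print(p,l,s["force"],s["gripper_width"])
x0=l[0]-.05;z0=l[2]+.019-.06;print(np.hypot(x0,z0),.65-np.arctan2(x0,z0))
w=env.read_camera("wrist")[:,:,::-1];b=env.read_camera("side")[:,:,::-1]
o=np.zeros((400,800,3),np.uint8);o[:300,:400]=cv2.resize(w,(400,300));o[:,400:]=cv2.resize(b[200:350,230:380],(400,400));cv2.imwrite("pics/m17.png",o)
```

```text
[ 0.544 -0.045  0.172] [0.046 0.055 0.172] [ 7.565 -0.047 -4.095] 0.39256837253342536
0.13089470295010983 0.6809735347679071
```

View pics/m17.png

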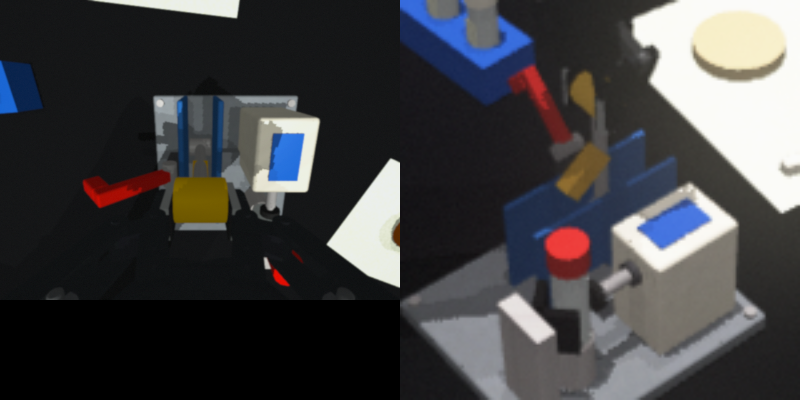

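Request:
step_arm:
  increments:
    - [-0.26,0,0.02,0,0,0,1]
    - [-0.52,0,0.05,0,0,0,1]
    - [-0.78,0,0.1,0,0,0,1]
    - [-1.03,0,0.15,0,0,0,1]
    - [-1.28,0,0.23,0,0,0,1]
    - [-1.53,0,0.31,0,0,0,1]
    - [-1.78,0,0.41,0,0,0,1]
    - [-2.02,0,0.51,0,0,0,1]

```text
clock: 22.3
tool_pos: [0.4967, -0.0545, 0.1608]
tool_rot: [-0.0, 0.995, 0.103, 0.004]
force: [4.0, 3.2, 16.5]
gripper_width: 0.39
```

Run:
```python
from h import *
np.set_printoptions(precision=3,suppress=True)
p,T=tool();s=env.sense();l=L(p);print(p,l,s["force"],s["gripper_width"])
x0=l[0]-.05;z0=l[2]+.019-.06;print(np.hypot(x0,z0),.65-np.arctan2(x0,z0))
w=env.read_camera("wrist")[:,:,::-1];b=env.read_camera("side")[:,:,::-1]
o=np.zeros((400,800,3),np.uint8);o[:300,:400]=cv2.resize(w,(400,300));o[:,400:]=cv2.resize(b[200:350,230:380],(400,400));cv2.imwrite("pics/m18.png",o)
```

```text
[ 0.497 -0.055  0.161] [-0.003  0.055  0.161] [ 3.989  3.179 16.503] 0.38953222708558544
0.13085871144904693 1.0636934531795272
```

View pics/m18.png

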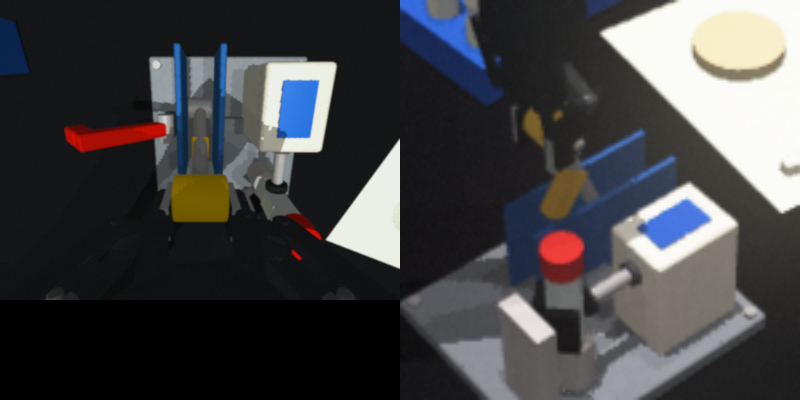

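Request:
step_arm:
  increments:
    - [-0.12,0,0.06,0,0,0,1]
    - [-0.23,0,0.12,0,0,0,1]
    - [-0.35,0,0.18,0,0,0,1]
    - [-0.45,0,0.24,0,0,0,1]
    - [-0.45,0,0.24,0,0,0,1]

```text
clock: 23.02
tool_pos: [0.4849, -0.057, 0.1546]
tool_rot: [-0.0, 0.995, 0.103, 0.003]
force: [0.5, 2.6, 16.9]
gripper_width: 0.387
```

Run:
```python
from h import *
np.set_printoptions(precision=3,suppress=True)
p,T=tool();s=env.sense();l=L(p);print(p,l,M.T@s["force"],s["gripper_width"])
x0=l[0]-.05;z0=l[2]+.019-.06;print(np.hypot(x0,z0),.65-np.arctan2(x0,z0))
```

```text
[ 0.485 -0.057  0.155] [-0.015  0.055  0.155] [ 1.021  2.467 16.91 ] 0.3874191055697611
0.13069404469130058 1.16753731200401
```

Request:
step_arm:
  increments:
    - [-0.1,0,0.02,0,0,0,1]
    - [-0.2,0,0.04,0,0,0,1]
    - [-0.2,0,0.04,0,0,0,1]

```text
clock: 23.4
tool_pos: [0.4816, -0.0577, 0.153]
tool_rot: [0.0, 0.995, 0.103, 0.005]
force: [11.3, 3.2, -1.2]
gripper_width: 0.393
```

Run:
```python
from h import *
np.set_printoptions(precision=3,suppress=True)
p,T=tool();s=env.sense();l=L(p);print(p,l,M.T@s["force"],s["gripper_width"])
x0=l[0]-.05;z0=l[2]+.019-.06;print(np.hypot(x0,z0),.65-np.arctan2(x0,z0))
```

```text
[ 0.482 -0.058  0.153] [-0.018  0.055  0.153] [11.716  0.824 -1.17 ] 0.3931963427913053
0.13101608649931842 1.1959716105923577
```

Request:
step_arm:
  increments:
    - [-0.08,0,0.05,0,0,0,1]
    - [-0.16,0,0.1,0,0,0,1]
    - [-0.16,0,0.1,0,0,0,1]

```text
clock: 23.78
tool_pos: [0.4773, -0.0586, 0.1505]
tool_rot: [0.0, 0.995, 0.103, 0.005]
force: [10.7, 3.0, 1.8]
gripper_width: 0.389
```

Run:
```python
from h import *
np.set_printoptions(precision=3,suppress=True)
p,T=tool();s=env.sense();l=L(p);print(p,l,M.T@s["force"],s["gripper_width"])
x0=l[0]-.05;z0=l[2]+.019-.06;print(np.hypot(x0,z0),.65-np.arctan2(x0,z0))
w=env.read_camera("wrist")[:,:,::-1];b=env.read_camera("side")[:,:,::-1];a=env.read_camera("scene")[:,:,::-1]
cv2.imwrite("pics/w19.png",w)
o=np.hstack([cv2.resize(a[180:270,265:355],(400,400),interpolation=cv2.INTER_CUBIC),cv2.resize(b[210:350,240:380],(400,400),interpolation=cv2.INTER_CUBIC)]);cv2.imwrite("pics/m19.png",o)
```

```text
[ 0.477 -0.059  0.15 ] [-0.022  0.055  0.15 ] [11.087  0.745  1.844] 0.3890004895052493
0.13126720445346426 1.2346628731750253
```

View pics/m19.png

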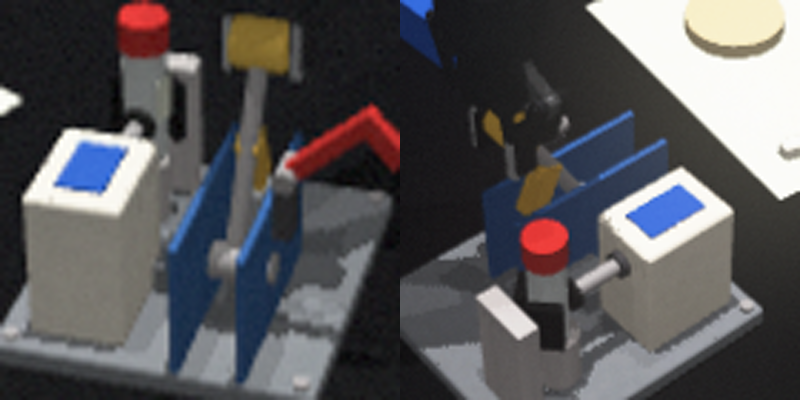

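View pics/w19.png

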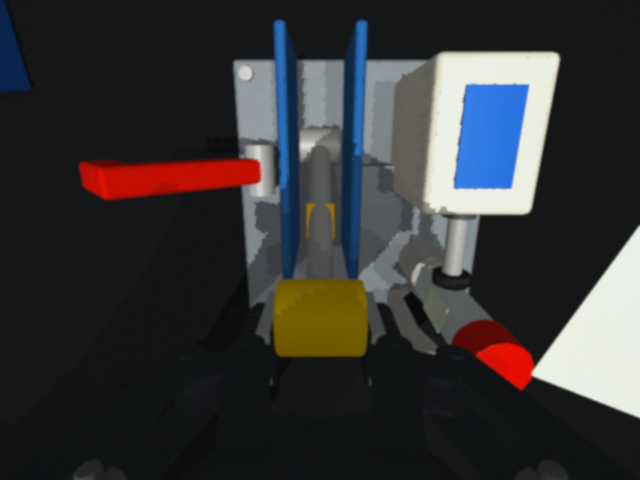

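```bash
cat > ang.py <<'E'
from h import *
def lev(img,c,dbg=False):
    hsv=cv2.cvtColor(np.ascontiguousarray(img),cv2.COLOR_BGR2HSV)
    m=((hsv[...,0]>15)&(hsv[...,0]<35)&(hsv[...,1]>130)&(hsv[...,2]>50)).astype(np.uint8)
    n,lb,st,ce=cv2.connectedComponentsWithStats(m);i=1+np.argmax(st[1:,4])
    cols=[np.where(lb[:,u]==i)[0] for u in range(int(ce[i][0])-20,int(ce[i][0])+21)]
    top=np.median([k.min() for k in cols])-.5;bot=np.median([k.max() for k in cols])+.5
    u=ce[i][0]
    o,d1=ray("w",(u,top),c);_,d2=ray("w",(u,bot),c)
    o=L(o);d=M.T@(d1+d2);d/=np.linalg.norm(d)
    half=np.arccos(d1@d2)/2;dist=.015/np.sin(half)
    C=o+d*dist
    # intersection w/ arc
    t=np.linspace(0.1,.6,5001);P=o+t[:,None]*d;r=np.hypot(P[:,0]-.05,P[:,2]-.06)
    out=[]
    for k in np.where(np.diff(np.sign(r-.13)))[0]: out.append((round(t[k],3),round(.65-np.arctan2(P[k,0]-.05,P[k,2]-.06),3)))
    print("rows",top,bot,"by size",C.round(4),round(.65-np.arctan2(C[0]-.05,C[2]-.06),3),"dist",round(dist,3),"arc hits",out)
    return out
E
python3 - <<'E'
from ang import *
c=cam("wrist");lev(cv2.imread("pics/w19.png"),c)
p,T=tool();Rw,tw=c[1],c[2]
# rigid camera in tool
o=-Rw.T@tw;ot=T.inv().apply(o-p);Rt=Rw@T.as_matrix()
def camat(p,q):
    Tm=R.from_quat([q[1],q[2],q[3],q[0]]).as_matrix();Rn=Rt@Tm.T;on=p+Tm@ot;return (c[0],Rn,-Rn@on)
q=np.array([0,.995,.103,.001]);q/=np.linalg.norm(q)
lev(cv2.imread("pics/w16.png"),camat(np.array([.6262,-.0276,.1476]),q))
q=np.array([0,.995,.104,-.001]);q/=np.linalg.norm(q)
lev(cv2.imread("pics/w15.png"),camat(np.array([.6228,-.0276,.261]),q))
E
```

```text
rows 278.5 356.5 by size [-0.0131  0.0556  0.1752] 1.151 dist 0.138 arc hits [(np.float64(0.14), np.float64(1.168)), (np.float64(0.272), np.float64(2.231))]
rows 294.5 408.5 by size [0.151  0.0557 0.21  ] 0.057 dist 0.1 arc hits [(np.float64(0.15), np.float64(0.067)), (np.float64(0.41), np.float64(3.142))]
rows 221.5 261.5 by size [0.127  0.0559 0.1619] 0.003 dist 0.255 arc hits [(np.float64(0.252), np.float64(0.009)), (np.float64(0.499), np.float64(-2.478))]
```

Run:
```python
from ang import *
np.set_printoptions(precision=4,suppress=True)
def scn(img,off=(0,0)):
    hsv=cv2.cvtColor(np.ascontiguousarray(img),cv2.COLOR_BGR2HSV)
    m=((hsv[...,0]>15)&(hsv[...,0]<35)&(hsv[...,1]>110)&(hsv[...,2]>50)).astype(np.uint8)
    m[:, :290]=0;m[:,345:]=0;m[:170]=0;m[255:]=0
    n,lb,st,ce=cv2.connectedComponentsWithStats(m);i=1+np.argmax(st[1:,4])
    x,y,w,h,_=st[i];uv=(x+w/2-.5,y+h/2-.5)
    o,d=ray("scene",ce[i]);o=L(o);d=M.T@d;k=(.055-o[1])/d[1];P=o+k*d
    print(st[i],ce[i],"xz on plane",P,"r",np.hypot(P[0]-.05,P[2]-.06),"ang",.65-np.arctan2(P[0]-.05,P[2]-.06))
    for th in (0,1.05,1.15,1.2): print(th,proj("scene",W(.05+.13*np.sin(.65-th),.055,.06+.13*np.cos(.65-th))))
scn(cv2.imread("pics/scene14.png"))
a=env.read_camera("scene")[:,:,::-1];scn(a);cv2.imwrite("pics/scene20.png",a)
c=cam("wrist");w=env.read_camera("wrist")[:,:,::-1];lev(w,c);s=env.sense();print(M.T@s["force"],L(s["tool_pos"]))
```

```text
[301 215  19  18 231] [309.8571 222.0433] xz on plane [0.1118 0.055  0.1522] r 0.11104532067919581 ang 0.05959979552754813
0 [307.8754 221.9558]
1.05 [321.801  189.6393]
1.15 [322.9483 189.3156]
1.2 [323.4906 189.3414]
[316 183  14  14 164] [322.8171 189.2683] xz on plane [-0.011  0.055  0.175] r 0.1301573597234687 ang 1.1375148773937704
0 [307.8754 221.9558]
1.05 [321.801  189.6393]
1.15 [322.9483 189.3156]
1.2 [323.4906 189.3414]
rows 278.5 356.5 by size [-0.0131  0.0556  0.1752] 1.151 dist 0.138 arc hits [(np.float64(0.14), np.float64(1.168)), (np.float64(0.272), np.float64(2.231))]
[10.9972  0.2899  2.5058] [-0.0225  0.0552  0.1505]
```

Request:
step_arm:
  increments:
    - [0,0,0,0,0,0,1]
    - [0,0,0,0,0,0,1]
    - [0,0,0,0,0,0,1]
    - [0,0,0,0,0,0,1]
    - [0,0,0,0,0,0,1]
    - [0,0,0,0,0,0,1]
    - [0,0,0,0,0,0,1]
    - [0,0,0,0,0,0,1]

```text
clock: 25.02
tool_pos: [0.4773, -0.0585, 0.1505]
tool_rot: [0.0, 0.995, 0.103, 0.004]
force: [10.2, 2.0, 1.9]
gripper_width: 0.39
```

Run:
```python
from ang import *
np.set_printoptions(precision=4,suppress=True)
c=cam("wrist");w=env.read_camera("wrist")[:,:,::-1];lev(w,c);s=env.sense();print(M.T@s["force"],L(s["tool_pos"]),s["gripper_width"])
b=env.read_camera("side")[:,:,::-1];a=env.read_camera("scene")[:,:,::-1]
cv2.imwrite("pics/side21.png",b);cv2.imwrite("pics/scene21.png",a)
o=np.hstack([cv2.resize(a[170:250,265:345],(400,400),interpolation=cv2.INTER_CUBIC),cv2.resize(b[270:350,260:340],(400,400),interpolation=cv2.INTER_CUBIC)]);cv2.imwrite("pics/m21.png",o)
def red(im,x0,x1,y0,y1):
    h=cv2.cvtColor(np.ascontiguousarray(im),cv2.COLOR_BGR2HSV)
    m=((h[...,0]<8)|(h[...,0]>172))&(h[...,1]>150)&(h[...,2]>70);z=np.zeros_like(m);z[y0:y1,x0:x1]=m[y0:y1,x0:x1]
    ys,xs=np.where(z);return (xs.mean(),ys.mean()),(xs.min(),xs.max(),ys.min(),ys.max())
ra=red(a,280,312,175,205);rb=red(b,280,315,275,312);print(ra,rb)
X,r=tri([("scene",ra[0]),("side",rb[0])]);print("cap mid",L(X),r,"expect z~.149-.155")
for x in (-.045,-.05):
  print([(proj("scene",W(x,-.03,z)),proj("side",W(x,-.03,z))) for z in (.16,.138)])
```

```text
rows 278.5 356.5 by size [-0.0131  0.0556  0.1752] 1.151 dist 0.138 arc hits [(np.float64(0.14), np.float64(1.168)), (np.float64(0.272), np.float64(2.231))]
[10.0327 -0.7145  1.7762] [-0.0225  0.0552  0.1505] 0.38776733955123155
((np.float64(296.7328244274809), np.float64(186.0)), (np.int64(291), np.int64(302), np.int64(180), np.int64(192))) ((np.float64(290.14179104477614), np.float64(295.53731343283584)), (np.int64(282), np.int64(298), np.int64(286), np.int64(305)))
cap mid [-0.0513 -0.0287  0.1497] [np.float64(0.4), np.float64(0.4)] expect z~.149-.155
[(array([295.6265, 183.6781]), array([293.1897, 290.7554])), (array([295.8297, 190.7134]), array([293.6427, 298.6987]))]
[(array([296.1758, 182.791 ]), array([291.088 , 291.9704])), (array([296.3733, 189.8147]), array([291.5675, 299.9145]))]
```

View pics/m21.png

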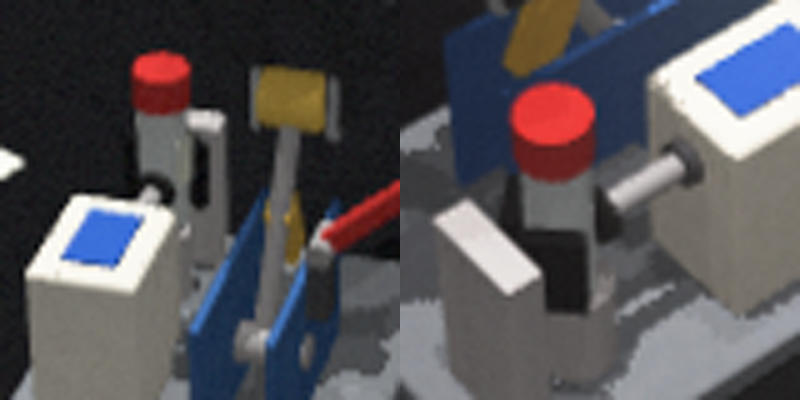

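```bash
python3 -c "
from workcell import env
print(env.sign_off(),env.sense()['clock'])"
```

```text
the job is handed in; nothing more can be done
the job is handed in; nothing more can be done
```

The job is done and handed in at about 25 s. The red-capped tube stands on the post and is clamped by the pad, and the fingers are still on the yellow knob, holding the lever fully pulled.

- **Tube:** I lifted it from the blue rack, lowered it onto the post until contact and let go. After clamping it still stood upright. Its cap was at x −51, y −29 mm of the tester, so the pad had pushed it about 5 mm into the V rest, as expected.
- **Catch:** I led it over until the force rose to about 36 N at its stop, then backed off at once and let go. With the gripper away, the images agreed with the 2.4 rad stop.
- **Lever:** Three camera estimates gave 1.14, 1.15 and 1.17 rad, against the 1.15 rad stop. The pose stayed steady for over a second, with about 10 N on the fingers.
- **Check that disagreed:** The finger position alone would put the lever at 1.23 rad. The fingers slid about 10 mm along the knob's flat ends once the lever was at its stop. They still grip it, at a 33 mm opening, but off its centre.
- **Other things on the bench:** I left the other tubes, the look-alikes and the rest alone. I saw no sign that any had moved, though I did not measure them again at the end.

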